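Fish a dropped clamp washer out from behind the shaker guard

ROBOT

A 6-joint arm with a two-finger parallel gripper is mounted at the origin on the work surface. World frame = base frame: x ahead of the robot, y to its left, z up, the work surface at z = 0. Lengths are in m, angles in rad, forces in N, time in s.
With the tool pointing down it reaches from about 0.3 to 0.85 m from the base axis. Payload 5.4 kg.
Tool frame: the origin (TCP) lies at the very end of the fingers, on their centre line; the grasp point (between the pads) lies 19 mm behind it; z points along the fingers, x is the direction in which the jaws open and shut, and the axes are right-handed (so a half turn about z gives the same grasp; the last joint's range is limited). The gripper opens to 85 mm and grips with 20 to 120 N. Pads are 22 mm wide; open, the fingers measure 114 mm over their backs; the gripper's body (76 mm by 85 mm) begins 54 mm behind the grasp point. The pads swing forward as they close: fully open they stand 13 mm farther back than shut.
Start: joints at [-1.391, 0.158, 1.597, -0, 1.386, -0.21], TCP at [0.218, -0.532, 0.231] pointing down, gripper open.
Joint ranges: [-2.91, 2.91], [-0.94, 2.29], [0.18, 2.7], [-1.29, 4.43], [0.17, 2.64], [-3, 3]. Speed limits (rad/s): [2.57, 2.57, 3.14, 3.14, 3.14, 3.14].

INTERFACE

Orientations are given as a rotation vector (axis times angle).
In Python, from rig import robot gives the robot as it stands. The module is installed in compiled form; this text tells all that it offers.
- The arm moves only by the tool jog_arm, never from a script. Its argument "increments" is a list of rows, each an object of numbers: "dx", "dy", "dz": the shift along the tool's x, y, z in m; "spin": the turn about the tool's z in degrees. In form: [{"dx": .., "dy": .., "dz": .., "spin": ..}, ...]. A call has 1 to 8 rows; each row shifts and turns the commanded pose from where the row before left it, along the tool's axes as they then stand; what a row does not reach is not made up. A row lasts 1/10 s, in which the tool goes at most 50 mm and 8.59 degrees, less where a joint would pass 70% of its speed; a pose out of reach is approached as far as the arm can. A call with a gripper value outside its range is refused whole. "jaw" is the opening, from 0 (shut) to 1 (fully open), set as the call begins (left out, the last holds). The fingers move at their own pace and stop on an object; "newtons" is the grip in N (left out, the last holds). Time passes only in rows, so rows that do not move let the fingers close. It gives the time, the measured TCP pose, the force and the opening at its end, in the units of the state.
- robot.sense(): the state, without advancing time (a new reading comes with each control period).
- robot.read_camera(name): name is "side" or "top" or "wrist"; returns a dict with "image" (384x512x3 uint8, red, green, blue), "fx", "fy", "cx", "cy" (pixels), "R" (3x3) and "t" (3): a world point X has camera coordinates R X + t; the wrist camera has in their place "hand_eye" (4x4, takes a point from camera to tool coordinates, whose origin is the TCP and whose axes are the tool frame's). Camera axes: x right, y down, z forward; pixel columns grow to the right and rows downward; lengths in m; the calibration is good to about 2 mm. A picture is of the moment at which its call begins: read the wrist's pose just before it. There is no depth.
- robot.close_job(): hands the job in, once; it reports no verdict.
Trained networks look in the newest picture that a camera, given by its name, has taken for a name from the list of things; names that differ only in an ending like _2 or _b are one class to them, and where a whole thing is asked for, a point or a joint stands for the part that bears it (a point fixed in the world has none). Each returns a list of dicts, best first, with "p" (0 to 1); they miss things now and then, are a little off and sometimes report something else, mostly with a low value. They report only what shows in the picture. A call takes as long as a camera call. They do not tell look-alikes from the thing itself.
- robot.cut_out(camera, thing): "mask" (384x512 bool, what is visible of it) and "uv" ([column, row] in pixels, amid what is visible of it).
- robot.pinpoint(camera, thing): "uv" ([column, row] in pixels: a listed point, or the origin of a listed thing).
The state is a dict: "clock": time; "joint_pos": joint angles; "joint_vel": joint speeds; "joint_efforts": joint torques, N m; "position": TCP position; "ee_rot": TCP orientation; "contact_force": force on the tool from outside, world axes, zero at the start; "ft_torque": the same for the moment, N m; "finger_gap": finger opening in m.
Only numpy, scipy, OpenCV 4.12 (cv2) and the standard library are available. Lean on these libraries where they do the work, as an engineer would, in place of code of your own. Each camera call takes 0.05 s, during which the arm holds its last target. There are 200 camera calls.

TASK

A steel clamp washer has dropped into the spill tray behind the fixed guard of the shaker. Take the hooked rod from its cradle, reach it in under the guard and draw the washer gently out along the tray until it is felt to come up against the near rim, hold it snug there for a moment with about 6 newtons, never more than 9, then lift the hook clear and lay the rod back in its cradle. Touch the washer with the rod only, do not lean on the tray, guard or shaker with rod, gripper or arm, and leave the other things on the bench alone.

Things in the scene. Friction and masses are not known exactly. Their poses are not given: they have to be found in the camera images.
- rod: Hooked rod. Grip: black bar 130 long, 16 wide, 28 mm tall; from one end runs an 8 mm steel shaft, bent straight down at its far end into the hook. Origin at the middle of the grip; x along the shaft to the hook, z up. The hook's leg is 210 mm ahead; its rounded 8 mm end reaches 42 mm below the origin. 0.25 kg, balance point 35 mm ahead of the origin. It can tip a few mm in the fingers.
- cradle: The rod's cradle, white, fixed to the bench: base 140 x 70 x 8 mm, two notched uprights 52 mm either side of its middle (10 mm thick, 72 mm high, 94 mm clear between). The grip's ends lie in the notches, 22 mm wide at the bottom (48 mm up), flared above. Origin under the middle of the base at bench height; x along the rod, towards the hook at the start.
- cradle_seat (a point): The point, 62 mm above the bench, where the middle of the rod's grip is when the rod lies in the cradle; axes as the cradle's.
- washer: The dropped steel washer, 60 mm across, 6 mm thick, with a 26 mm hole, about 0.11 kg, lying flat on the tray floor behind the guard. Origin at the middle of its underside, z up.
- station: The fixed shaker, its spill tray and guard. Origin on the tray's centre line right below the guard; z up, +y behind the guard to the shaker, -y to the free end. The tray's feet are adjustable: its height varies by 6 mm. Floor 6 mm, rims 18 mm above the origin. Inside, the tray spans x = -128 to 128, y = -208 +-10 (near rim) to 424 mm. The shaker's housing starts at y = 120 mm.
- near_rim: The tray's near rim, at its end away from the shaker: an upright plastic strip right across the tray, 4 mm thick, 12 mm above the floor, that slides stiffly in short guides at the tray's sides. Origin at the middle of the guides, at the station's height; axes as the station's. The strip's inner face is somewhere from y = -10 to 10 mm here: find it by feel. It does not yield to 10 N.
- tube_rack: A small empty red tube rack, 124 x 75 x 70 mm, standing on the bench; leave alone. Origin at the middle of its underside.
- carton: A white carton, 60 x 60 x 105 mm, standing on the bench; leave alone. Origin at the middle of its underside.
- reagent: A white jar with a blue cap, 54 mm across, 100 mm tall, standing on the bench; leave alone. Origin at the middle of its underside.
- guard_edge (a point): Middle of the lower edge of the guard, 70 mm above the station's origin; axes as the station's. The guard is a clear panel 5 mm thick (9 mm at the edge trim) in the plane y = 0, as wide as the tray, 126 mm high, between posts at x = -146 and 146 mm. Behind it the shaker's platform (from y = 78 mm, 131 mm up) overhangs, so that no gripper fits in from above.
Not all that is in view belongs to the job. What is shaped like the cradle but green is not meant.

How it is judged:
By the outcome, as a careful person would: the job done as asked, in the order asked, and still so for the second after the job is handed in, with the robot touching nothing.
It also fails if it takes over 61 s, if anything falls off the work surface, if the arm or the gripper's body presses on something with over 40 N, if the wrist force passes 120 N, or if a joint passes its speed limit or range.

## Working session

There is one attempt and no reset: what is moved stays moved. The work goes in short steps, Python scripts to look and compute and a tool call to move; the robot and the scene stay as the last step left them, time stands still between calls to the robot, and variables do not carry over. Pictures are saved under pics/ and viewed, about 8 in all and at most 12, crops included, and the job is handed in when it is done.

Besides the shell and the picture viewer there is one more tool, called after "Request:" as name(argument=value, ...) on one line, values as JSON. jog_arm: Moves the arm, as the interface text tells. Its arguments: {"type":"object","properties":{"increments":{"type":"array"},"jaw":{"type":"number"},"newtons":{"type":"number"}},"required":["increments"]}

```bash
mkdir -p pics
cat > h.py <<'E'
from rig import robot
import numpy as np, cv2
from scipy.spatial.transform import Rotation as Ro
def cam(n,save=None):
    s=robot.sense(); c=robot.read_camera(n)
    if 'R' not in c:
        T=np.eye(4);T[:3,:3]=Ro.from_rotvec(s['ee_rot']).as_matrix();T[:3,3]=s['position']
        M=np.linalg.inv(T@np.array(c['hand_eye'])); c['R'],c['t']=M[:3,:3],M[:3,3]
    c['R']=np.array(c['R']);c['t']=np.array(c['t']).ravel()
    if save: cv2.imwrite('pics/'+save,c['image'][:,:,::-1])
    return c
def ray(c,uv):
    d=c['R'].T@np.array([(uv[0]-c['cx'])/c['fx'],(uv[1]-c['cy'])/c['fy'],1]); return -c['R'].T@c['t'],d
def atz(c,uv,z):
    o,d=ray(c,uv); return o+d*(z-o[2])/d[2]
def proj(c,X):
    p=c['R']@np.array(X)+c['t']; return np.array([c['fx']*p[0]/p[2]+c['cx'],c['fy']*p[1]/p[2]+c['cy']])
def tri(a,b):
    (o,d),(p,e)=a,b
    s=np.linalg.lstsq(np.array([d,-e]).T,p-o,rcond=None)[0]; x=o+d*s[0];y=p+e*s[1]; return (x+y)/2,np.linalg.norm(x-y)
E
cat > a.py <<'E'
from h import *
np.set_printoptions(precision=4,suppress=True)
s=robot.sense();print({k:np.round(v,3) for k,v in s.items()})
C={n:cam(n,n+'0.png') for n in('side','top')}
for n in C: print(n,'pos',-C[n]['R'].T@C[n]['t'],C[n]['fx'])
for th in ['rod','cradle','cradle_seat','washer','station','near_rim','guard_edge','tube_rack','carton','reagent']:
    P={}
    for n in C:
        r=robot.pinpoint(n,th); P[n]=r; print(th,n,[(np.round(q['uv'],1).tolist(),round(q['p'],2)) for q in r[:3]])
    if P['side'] and P['top']: print('   tri',*tri(ray(C['side'],P['side'][0]['uv']),ray(C['top'],P['top'][0]['uv'])))
cv2.imwrite('pics/both0.png',cv2.resize(np.vstack([C[n]['image'] for n in('top','side')])[:,:,::-1],None,fx=.78,fy=.78))
E
python3 a.py
```

```text
{'clock': np.float64(0.0), 'joint_pos': array([-1.391,  0.159,  1.598, -0.   ,  1.386, -0.21 ]), 'joint_vel': array([ 0.   ,  0.001,  0.   , -0.001, -0.   , -0.002]), 'joint_efforts': array([ -0.001, -39.6  , -33.143,  -0.   ,   0.009,  -0.   ]), 'position': array([ 0.218, -0.531,  0.23 ]), 'ee_rot': array([-2.608,  1.748,  0.002]), 'contact_force': array([-0.758, -0.462,  0.087]), 'ft_torque': array([-0.031,  0.014,  0.005]), 'finger_gap': np.float64(0.085)}
side pos [0.1304 0.5453 1.1154] 429.46635700841995
top pos [ 0.3816 -0.2426  1.0668] 365.5418159129969
rod side [([298.3, 183.7], 0.55)]
rod top [([286.3, 241.6], 0.76)]
   tri [ 0.3595 -0.3143  0.0526] 0.009357692188762505
cradle side [([274.8, 116.8], 0.9), ([295.7, 197.0], 0.67), ([348.5, 207.1], 0.64)]
cradle top [([287.9, 307.2], 0.9), ([282.8, 241.0], 0.66), ([132.0, 180.5], 0.66)]
   tri [ 0.3326 -0.2491  0.4246] 0.1667201966957729
cradle_seat side [([358.4, 196.8], 0.8), ([294.6, 178.6], 0.76), ([328.9, 154.7], 0.71)]
cradle_seat top [([288.5, 312.3], 0.95), ([345.8, 266.5], 0.93), ([284.0, 245.2], 0.66)]
   tri [ 0.1699
[... 215 characters left out ...]
ear_rim side [([218.3, 239.7], 0.54)]
near_rim top [([200.5, 185.5], 0.79)]
   tri [ 0.5223 -0.0603 -0.0077] 0.0006560927259994236
guard_edge side [([178.0, 286.2], 0.81)]
guard_edge top [([124.8, 177.3], 0.76)]
   tri [0.5357 0.1453 0.0514] 0.004143206498235491
tube_rack side [([152.7, 204.7], 0.79)]
tube_rack top [([213.6, 101.7], 0.78), ([349.7, 208.0], 0.71)]
   tri [ 0.7738 -0.0927  0.0055] 0.0026171265290010144
carton side [([182.1, 172.0], 0.57)]
carton top [([262.8, 109.3], 0.79)]
   tri [ 0.746  -0.2411  0.0218] 0.005147731868568834
reagent side [([284.3, 148.3], 0.6), ([149.3, 205.6], 0.47)]
reagent top [([347.9, 207.5], 0.78)]
   tri [ 0.4661 -0.4936  0.0035] 0.0009013755429808864
```

View pics/top0.png

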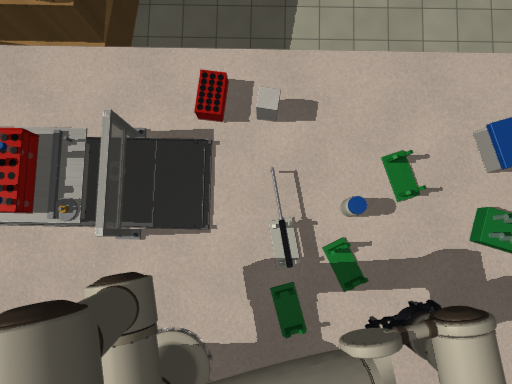

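View pics/side0.png

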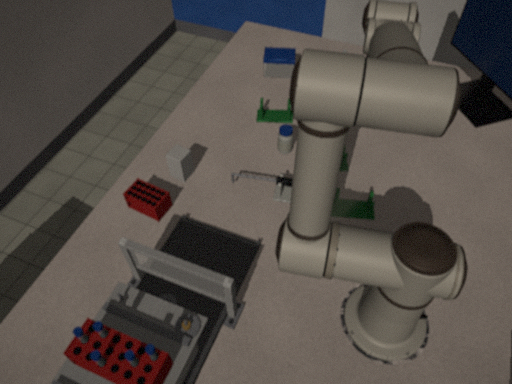

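The top view shows the rod on its white cradle, with the grip near (286,245) and the hook at (274,168), pointing +x. The tray is on the left, with its near rim at column 211 and the guard at about column 110. The green cradles are decoys. In the side view the washer isn't clearly visible behind the guard, which is near (180,290). I'll go above the rod first and fix its pose from the masks.

```bash
cat >> h.py <<'E'
def togo(x,y,z,yaw=None):
    s=robot.sense();R=Ro.from_rotvec(s['ee_rot']).as_matrix();p=np.array(s['position'])
    cur=np.degrees(np.arctan2(R[1,0],R[0,0]))
    d=R.T@(np.array([x,y,z])-p)
    out='now %s yaw %.1f tilt %.2f | dtool mm %s'%(np.round(p*1000,1),cur,np.degrees(np.arccos(-R[2,2])),np.round(d*1000,1))
    if yaw is not None:
        k=-((yaw-cur+180)%360-180); out+=' spin %.1f'%k
        R2=R@Ro.from_euler('z',k,degrees=True).as_matrix(); out+=' | after spin %s'%np.round(1000*R2.T@(np.array([x,y,z])-p),1)
    print(out,'j',np.round(s['joint_pos'],2),'F',np.round(s['contact_force'],2),'gap %.4f t %.2f'%(s['finger_gap'],s['clock']))
E
cat > b.py <<'E'
from h import *
c=cam('top')
r=robot.cut_out('top','rod'); m=r[0]['mask']; v,u=np.nonzero(m); print(r[0]['p'],m.sum())
X=np.array([atz(c,(a,b),.062)[:2] for a,b in zip(u,v)])
mu=X.mean(0);w,V=np.linalg.eigh(np.cov(X.T));d=V[:,1]*np.sign(V[0,1]);q=(X-mu)@d
print('dir',np.degrees(np.arctan2(d[1],d[0])),'ends',mu+d*q.min(),mu+d*q.max(),q.max()-q.min())
yaw=np.degrees(np.arctan2(d[1],d[0])); o=mu+d*(q.min()+.065);print('origin',o)
for n in('rod','cradle_seat','cradle'): print(n,[(atz(c,q['uv'],.0 if n=='cradle' else .062).round(4)[:2],round(q['p'],2)) for q in robot.pinpoint('top',n)])
togo(o[0],o[1],.28,yaw-90)
E
python3 b.py
```

```text
0.66 335
dir 11.326950243607266 ends [ 0.29856591 -0.32243775] [ 0.53309298 -0.27545989] 0.23918584276777805
origin [ 0.36229987 -0.30967127]
rod []
cradle_seat [(array([ 0.3015, -0.4742]), 0.98), (array([ 0.1764, -0.323 ]), 0.87), (array([ 0.5594, -0.6374]), 0.85), (array([ 0.3606, -0.3115]), 0.74), (array([ 0.4686, -0.4846]), 0.63)]
cradle [(array([ 0.3632, -0.3082]), 0.83), (array([ 0.3049, -0.4837]), 0.7), (array([ 0.5558, -0.6498]), 0.58)]
now [ 218.5 -531.9  231.3] yaw -67.7 tilt 0.00 | dtool mm [-150.9 -217.5  -48.7] spin 11.0 | after spin [-189.6 -184.7  -48.7] j [-1.39  0.16  1.6   0.    1.39 -0.21] F [ 0.56  0.3  -0.16] gap 0.0850 t 1.35
```

Request:
jog_arm(increments=[{"dz": -0.048,"spin": 6},{"spin": 5,"dz": 0},{"dx": -0.034,"dy": -0.034},{"dx": -0.034,"dy": -0.034},{"dx": -0.034,"dy": -0.034},{"dx": -0.034,"dy": -0.034},{"dx": -0.034,"dy": -0.034},{"dx": -0.018,"dy": -0.015}], jaw=1, newtons=60)

```text
validation failed for argument at $.in...
```

Request:
jog_arm(increments=[{"dx": 0},{"dx": 0}])

```text
validation failed for argument at $.in...
```

```bash
cat > c.py <<'E'
from h import *
import sys
c=cam('wrist',sys.argv[1])
for n,z in(('rod',.062),('cradle_seat',.062),('cradle',0)):
    print(n,[(np.round(q['uv'],1),atz(c,q['uv'],z).round(4)[:2],round(q['p'],2)) for q in robot.pinpoint('wrist',n)])
r=robot.cut_out('wrist','rod')
if r:
    v,u=np.nonzero(r[0]['mask']);X=np.array([atz(c,(a,b),.062)[:2] for a,b in zip(u,v)])
    mu=X.mean(0);w,V=np.linalg.eigh(np.cov(X.T));d=V[:,1]*np.sign(V[0,1]);q=(X-mu)@d
    print('dir',np.degrees(np.arctan2(d[1],d[0])),'ends',mu+d*q.min(),mu+d*q.max(),q.max()-q.min())
togo(.362,-.31,.043,11.3-90)
E
python3 c.py w1.png
```

```text
rod []
cradle_seat [(array([241. ,  95.2]), array([ 0.3008, -0.4822]), 0.69), (array([ 70. , 146.8]), array([ 0.1754, -0.3225]), 0.66)]
cradle [(array([ 99.5, 139.4]), array([ 0.1772, -0.3221]), 0.94), (array([241.4,  97.5]), array([ 0.2999, -0.48  ]), 0.75)]
dir -11.087353950594808 ends [ 0.29635603 -0.31501598] [ 0.33328194 -0.32225209] 0.0376282361352135
now [ 218.5 -531.8  231.3] yaw -67.7 tilt 0.00 | dtool mm [-150.6 -217.   188.3] spin 11.0 | after spin [-189.4 -184.2  188.3] j [-1.39  0.16  1.6  -0.    1.39 -0.21] F [ 0.72 -0.44  0.8 ] gap 0.0853 t 1.60
```

View pics/w1.png

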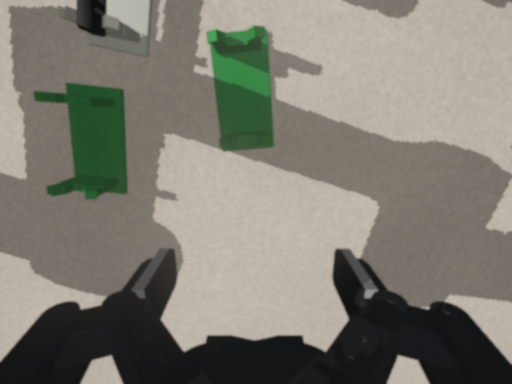

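The move was refused, probably because each row needs all four keys. The wrist view shows the green decoys and the rear end of the rod at (95,15).

Request:
jog_arm(increments=[{"dx": 0,"dy": 0,"dz": -0.048,"spin": 6},{"dx": 0,"dy": 0,"dz": 0,"spin": 5},{"dx": -0.034,"dy": -0.034,"dz": 0,"spin": 0},{"dx": -0.034,"dy": -0.034,"dz": 0,"spin": 0},{"dx": -0.034,"dy": -0.034,"dz": 0,"spin": 0},{"dx": -0.034,"dy": -0.034,"dz": 0,"spin": 0},{"dx": -0.034,"dy": -0.034,"dz": 0,"spin": 0},{"dx": -0.018,"dy": -0.015,"dz": 0,"spin": 0}], jaw=1, newtons=60)

```text
clock: 2.4
position: [0.3645, -0.3082, 0.2795]
ee_rot: [-2.432, 1.987, -0.001]
contact_force: [-0.1, -0.2, 0.7]
finger_gap: 0.0852
```

Request:
jog_arm(increments=[{"dx": 0,"dy": 0,"dz": 0,"spin": 0},{"dx": 0,"dy": 0,"dz": 0,"spin": 0}])

```text
clock: 2.6
position: [0.3629, -0.3113, 0.2794]
ee_rot: [2.43, -1.99, 0.001]
contact_force: [-0.3, 0.3, -1.0]
finger_gap: 0.0855
```

```bash
python3 c.py w2.png
```

```text
rod [(array([253.4, 171. ]), array([ 0.3637, -0.3096]), 0.58)]
cradle_seat [(array([359.5, 235.1]), array([ 0.301 , -0.4802]), 0.92), (array([254.1, 174.8]), array([ 0.3588, -0.3116]), 0.77), (array([235.7, 287.6]), array([ 0.1762, -0.3192]), 0.75)]
cradle [(array([242. , 265.5]), array([ 0.1783, -0.3261]), 0.77), (array([343.7, 219.9]), array([ 0.2983, -0.4772]), 0.72), (array([253.2, 163.5]), array([ 0.3619, -0.3094]), 0.7)]
dir 11.129970072091007 ends [ 0.29480599 -0.3219027 ] [ 0.5561101  -0.27049492] 0.2663129606788489
now [ 362.4 -312.1  279.2] yaw -78.8 tilt 0.01 | dtool mm [-2.100e+00 -1.000e-01  2.362e+02] spin -0.1 | after spin [-2.100e+00 -1.000e-01  2.362e+02] j [-0.96 -0.13  1.79 -0.    1.48  0.41] F [-0.48 -0.75 -0.81] gap 0.0854 t 2.85
```

View pics/w2.png

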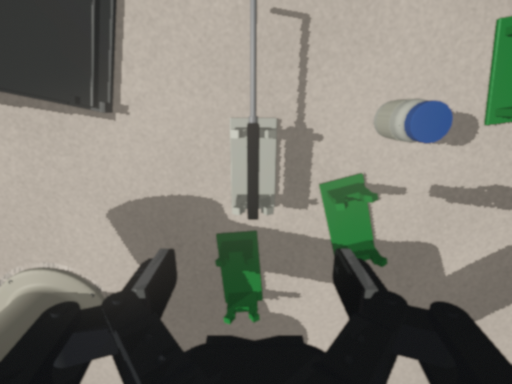

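The wrist view shows the rod lying straight in the white cradle, with its grip at about (253,170). The centre comes out at (0.361, -0.310) and the heading at 11.2°. I'll grip it 22 mm ahead of its middle.

Request:
jog_arm(increments=[{"dx": -0.0026,"dy": -0.021,"dz": 0.02,"spin": 0},{"dx": 0,"dy": 0,"dz": 0.045,"spin": 0},{"dx": 0,"dy": 0,"dz": 0.045,"spin": 0},{"dx": 0,"dy": 0,"dz": 0.045,"spin": 0},{"dx": 0,"dy": 0,"dz": 0.04,"spin": 0},{"dx": 0,"dy": 0,"dz": 0.025,"spin": 0},{"dx": 0,"dy": 0,"dz": 0.016,"spin": 0},{"dx": 0,"dy": 0,"dz": 0,"spin": 0}])

```text
clock: 3.65
position: [0.3812, -0.3032, 0.0407]
ee_rot: [-2.428, 1.992, 0.009]
contact_force: [-0.5, 1.1, -0.5]
finger_gap: 0.0855
```

Request:
jog_arm(increments=[{"dx": 0,"dy": 0,"dz": 0,"spin": 0},{"dx": 0,"dy": 0,"dz": 0,"spin": 0},{"dx": 0,"dy": 0,"dz": 0,"spin": 0},{"dx": 0,"dy": 0,"dz": 0,"spin": 0},{"dx": 0,"dy": 0,"dz": 0,"spin": 0},{"dx": 0,"dy": 0,"dz": 0,"spin": 0},{"dx": 0,"dy": 0,"dz": 0,"spin": 0}], jaw=0, newtons=80)

```text
clock: 4.35
position: [0.3834, -0.305, 0.0441]
ee_rot: [2.43, -1.991, 0.002]
contact_force: [-0.5, 0.8, 6.4]
finger_gap: 0.0149
```

```bash
python3 -c "
from h import *
togo(.382,-.3055,.043,-78.8)"
```

```text
now [ 383.4 -305.    44.1] yaw -78.7 tilt 0.07 | dtool mm [0.2 1.5 1.1] spin 0.1 | after spin [0.2 1.5 1.1] j [-0.92  0.18  1.98 -0.    0.98  0.45] F [-0.47  0.84  6.35] gap 0.0149 t 4.35
```

Gripped, with a gap of about 15 mm. Lifting, with a check from the wrist camera.

Request:
jog_arm(increments=[{"dx": 0,"dy": 0,"dz": -0.01,"spin": 0},{"dx": 0,"dy": 0,"dz": -0.03,"spin": 0},{"dx": 0,"dy": 0,"dz": -0.04,"spin": 0},{"dx": 0,"dy": 0,"dz": -0.04,"spin": 0},{"dx": 0,"dy": 0,"dz": -0.04,"spin": 0},{"dx": 0,"dy": 0,"dz": -0.03,"spin": 0},{"dx": 0,"dy": 0,"dz": 0,"spin": 0},{"dx": 0,"dy": 0,"dz": 0,"spin": 0}])

```text
clock: 5.15
position: [0.3828, -0.3042, 0.2329]
ee_rot: [-2.43, 1.991, 0.0]
contact_force: [1.0, 0.4, -3.3]
finger_gap: 0.0149
```

```bash
cat > d.py <<'E'
from h import *
import sys
togo(.382,-.3055,.043,-78.8)
c=cam('wrist',sys.argv[1]); t=cam('top',sys.argv[1].replace('w','t',1)); s=cam('side',sys.argv[1].replace('w','s',1))
C=dict(wrist=c,top=t,side=s)
for th,z in(('washer',.015),('near_rim',.003),('station',.003),('guard_edge',.073)):
    P={}
    for n in C:
        P[n]=robot.pinpoint(n,th)
        print(th,n,[(np.round(q['uv'],1),atz(C[n],q['uv'],z).round(4)[:2],round(q['p'],2)) for q in P[n][:2]])
    if P['side'] and P['top']: print('   tri',*tri(ray(s,P['side'][0]['uv']),ray(t,P['top'][0]['uv'])))
# tray outline points (edges) via hook projection check
E
python3 d.py w3.png
```

```text
now [ 382.8 -304.2  232.9] yaw -78.7 tilt 0.02 | dtool mm [  1.2   1.  189.9] spin 0.1 | after spin [  1.2   1.  189.9] j [-0.92 -0.07  1.83 -0.    1.38  0.45] F [ 0.96  0.4  -3.26] gap 0.0149 t 5.15
washer wrist []
washer top [(array([269.4, 109.6]), array([ 0.7505, -0.2599]), 0.71), (array([211.3, 102.4]), array([ 0.7694, -0.0868]), 0.33)]
washer side [(array([164.6, 305.7]), array([0.5572, 0.1963]), 0.52)]
   tri [ 1.22440084 -0.29240949 -1.52876055] 0.1283905971048671
near_rim wrist [(array([77.3,  9.9]), array([ 0.5293, -0.0615]), 0.56)]
near_rim top [(array([129.1, 184. ]), array([0.5213, 0.1491]), 0.73), (array([200.7, 185.4]), array([ 0.5216, -0.0626]), 0.54)]
near_rim side [(array([183.9, 173. ]), array([ 0.7458, -0.253 ]), 0.75), (array([215.4, 239.2]), array([ 0.5273, -0.0528]), 0.6)]
   tri [0.4992149  0.01995462 0.39075231] 0.06164880407619596
station wrist []
station top [(array([134.4, 182. ]), array([0.5276, 0.1337]), 0.58)]
station side [(array([183.7, 295.6]), array([0.5278, 0.1465]), 0.59)]
   tri [ 0.5316556   0.14022603 -0.0133302 ] 0.003817037189160306
guard_edge wrist []
guard_edge top [(array([122.1, 177.2]), array([0.5306, 0.1438]), 0.76)]
guard_edge side [(array([178.8, 284.2]), array([0.5305, 0.1479]), 0.83)]
   tri [0.53185507 0.14594077 0.06802642] 0.0009976731836748034
```

View pics/w3.png

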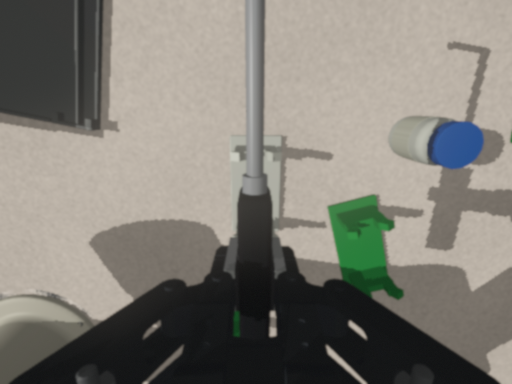

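Rod held straight in the grip. Turning it toward the tray, then taking a look from above.

Request:
jog_arm(increments=[{"dx": 0,"dy": 0,"dz": -0.035,"spin": -8.4},{"dx": 0,"dy": 0,"dz": -0.035,"spin": -8.4},{"dx": 0,"dy": 0,"dz": 0,"spin": -8.4},{"dx": 0,"dy": 0,"dz": 0,"spin": -8.4},{"dx": 0,"dy": 0,"dz": 0,"spin": -8.4},{"dx": 0,"dy": 0,"dz": 0,"spin": -8.4},{"dx": 0,"dy": 0,"dz": 0,"spin": -8.4},{"dx": 0,"dy": 0,"dz": 0,"spin": -8.4}])

```text
clock: 6.7
position: [0.383, -0.3045, 0.3034]
ee_rot: [3.127, -0.304, 0.0]
contact_force: [0.3, -0.1, -2.1]
finger_gap: 0.0149
```

Request:
jog_arm(increments=[{"dx": 0,"dy": 0,"dz": 0,"spin": -8.4},{"dx": 0.015,"dy": -0.02,"dz": 0,"spin": -3.1},{"dx": 0.035,"dy": -0.04,"dz": 0,"spin": 0},{"dx": 0.035,"dy": -0.04,"dz": 0,"spin": 0},{"dx": 0.035,"dy": -0.04,"dz": 0,"spin": 0},{"dx": 0.035,"dy": -0.04,"dz": 0,"spin": 0},{"dx": 0.017,"dy": -0.034,"dz": 0,"spin": 0},{"dx": 0,"dy": 0,"dz": 0,"spin": 0}])

```text
clock: 7.5
position: [0.5492, -0.0965, 0.3031]
ee_rot: [-3.14, -0.01, -0.001]
contact_force: [-0.5, -0.9, -2.7]
finger_gap: 0.0149
```

Request:
jog_arm(increments=[{"dx": 0,"dy": 0,"dz": 0,"spin": 0},{"dx": 0,"dy": 0,"dz": 0,"spin": 0}])

```text
clock: 7.7
position: [0.5473, -0.1016, 0.3033]
ee_rot: [3.141, -0.0, -0.0]
contact_force: [-0.1, -0.1, -3.4]
finger_gap: 0.015
```

```bash
python3 d.py w4.png; python3 -c "
import cv2,numpy as np
a=cv2.imread('pics/w4.png');b=cv2.resize(cv2.imread('pics/s4.png')[200:384,60:316],(512,368))
cv2.imwrite('pics/v4.png',cv2.resize(np.vstack([a,b]),None,fx=.79,fy=.79))"
```

```text
now [ 547.3 -101.6  303.3] yaw -0.0 tilt 0.03 | dtool mm [-165.2  203.9  260.4] spin 78.8 | after spin [167.9 201.7 260.4] j [-0.4   0.07  1.55 -0.    1.52 -0.4 ] F [-0.1  -0.07 -3.36] gap 0.0150 t 7.70
washer wrist []
washer top []
washer side [(array([168.4, 302.7]), array([0.552 , 0.1849]), 0.62)]
near_rim wrist [(array([242. , 135.7]), array([ 0.5287, -0.0619]), 0.94)]
near_rim top [(array([203. , 187.1]), array([ 0.5167, -0.0695]), 0.46)]
near_rim side [(array([218.5, 238.2]), array([ 0.5201, -0.0597]), 0.58), (array([297.1, 182. ]), array([ 0.3718, -0.3615]), 0.53)]
   tri [ 0.52108876 -0.06663844 -0.00865925] 0.006126214203887732
station wrist []
station top [(array([128.5, 186.2]), array([0.5147, 0.1505]), 0.64)]
station side [(array([181.7, 295. ]), array([0.5338, 0.147 ]), 0.96)]
   tri [0.52117317 0.14938039 0.01471657] 0.016570132389118974
guard_edge wrist []
guard_edge top [(array([124.5, 176.5]), array([0.5327, 0.1373]), 0.62), (array([211.8, 102.9]), array([ 0.7466, -0.0969]), 0.24)]
guard_edge side [(array([177.6, 283.9]), array([0.5338, 0.1484]), 0.6)]
   tri [0.53671272 0.14303748 0.06001965] 0.004197560862454911
```

View pics/v4.png

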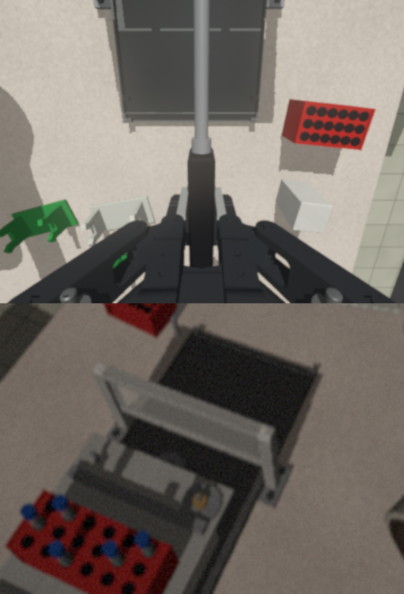

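The tray's near half and rim show in the wrist view, with the rim at about (255,152) in full-frame pixels. The washer shows faintly in the side view near (168,303). For a precise fix I'll rise well over the guard and look down between the guard and the platform.

Request:
jog_arm(increments=[{"dx": 0,"dy": 0,"dz": -0.045,"spin": 0},{"dx": 0,"dy": 0,"dz": -0.045,"spin": 0},{"dx": 0.013,"dy": -0.03,"dz": -0.01,"spin": 0},{"dx": 0.015,"dy": -0.04,"dz": 0,"spin": 0},{"dx": 0.015,"dy": -0.04,"dz": 0,"spin": 0},{"dx": 0.01,"dy": -0.04,"dz": 0,"spin": 0},{"dx": 0,"dy": 0,"dz": 0,"spin": 0},{"dx": 0,"dy": 0,"dz": 0,"spin": 0}])

```text
clock: 9.25
position: [0.6006, 0.0501, 0.403]
ee_rot: [3.141, 0.004, -0.001]
contact_force: [0.7, -0.2, -2.0]
finger_gap: 0.0153
```

```bash
python3 d.py w5.png; python3 -c "
from h import *
np.set_printoptions(precision=3,suppress=True)
print(robot.read_camera('wrist')['hand_eye'])
for th in('washer','guard_edge'): print(th,[(q['uv'],q['p'],q['mask'].sum()) for q in robot.cut_out('wrist',th)])"
```

```text
now [600.6  50.1 403. ] yaw 0.1 tilt 0.04 | dtool mm [-219.3  354.9  360.3] spin 78.9 | after spin [306.3 283.3 360.3] j [-0.12  0.18  1.24 -0.    1.72 -0.12] F [ 0.65 -0.23 -2.04] gap 0.0153 t 9.25
washer wrist [(array([230.3,  74.9]), array([0.558 , 0.1881]), 0.95)]
washer top [(array([198.4, 184.6]), array([ 0.5222, -0.0578]), 0.49)]
washer side [(array([295.9, 196.2]), array([ 0.3529, -0.2934]), 0.7), (array([166.8, 306.4]), array([0.5507, 0.1958]), 0.53)]
   tri [ 0.3968116  -0.10989519  0.26035285] 0.1840091113080228
near_rim wrist [(array([217.6, 203.4]), array([ 0.5243, -0.0598]), 0.64)]
near_rim top [(array([201. , 187.3]), array([ 0.5159, -0.0637]), 0.67)]
near_rim side [(array([216.4, 239.8]), array([ 0.5235, -0.0521]), 0.85)]
   tri [ 0.52258461 -0.05983309 -0.00937887] 0.010573478400267584
station wrist [(array([211.8,  99.2]), array([0.5213, 0.1475]), 0.69)]
station top [(array([131. , 182.4]), array([0.5262, 0.1438]), 0.67)]
station side [(array([184.9, 296.1]), array([0.5239, 0.1465]), 0.92)]
   tri [ 0.52614215  0.14508898 -0.00134051] 0.0013047767570103946
guard_edge wrist [(array([207.8, 102.5]), array([0.5249, 0.1401]), 0.76)]
guard_edge top [(array([122.2, 175.4]), array([0.5357, 0.1438]), 0.62)]
guard_edge side [(array([179. , 285.1]), array([0.5287, 0.15  ]), 0.7)]
   tri [0.53486036 0.14674411 0.06324328] 0.004768601664112628
[[ 1.     0.001  0.     0.001]
 [-0.001  0.951  0.31  -0.08 ]
 [ 0.    -0.31   0.951 -0.142]
 [ 0.     0.     0.     1.   ]]
washer [([229.1, 68.5], 0.92, np.int64(607))]
guard_edge [([194.8, 98.8], 0.91, np.int64(30591)), ([315.9, 274.1], 0.66, np.int64(358))]
```

View pics/w5.png

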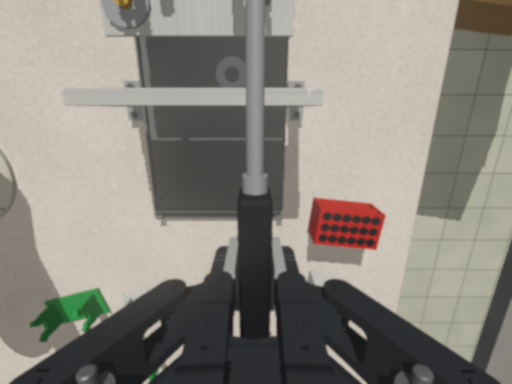

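The washer is clearly seen at about (231,73), between the guard bar (row 97) and the platform edge (row 37). The tray corners at the rim are about (157,215) and (283,217).

```bash
cat > e.py <<'E'
from h import *
c=cam('wrist'); g=cv2.cvtColor(c['image'],cv2.COLOR_RGB2GRAY)
sub=g[50:92,205:247]; print(sub[::3,::3])
th=(sub.astype(int)>(np.median(sub)+18)).astype(np.uint8)
n,L,S,_=cv2.connectedComponentsWithStats(th); i=1+np.argmax(S[1:,4]); v,u=np.nonzero(L==i)
(e0,ax,an)=cv2.minAreaRect(np.c_[u,v].astype(np.float32)); print('blob',S[i],'ctr',u.mean()+205,v.mean()+50,'rect',e0[0]+205,e0[1]+50,ax)
for z in(.0,.006,.012,.018): print(z,atz(c,(e0[0]+205,e0[1]+50),z).round(4)[:2])
for nme,uv,z in(('rimL',(157,215),.02),('rimR',(283,217),.02),('farL',(137,37),.02),('farR',(288,37),.02),('postL',(129,100),.003),('postR',(299,100),.003)): print(nme,atz(c,uv,z).round(4)[:2])
a=cv2.resize(c['image'][20:240,60:340,::-1],None,fx=2.8,fy=2.7,interpolation=cv2.INTER_CUBIC);cv2.imwrite('pics/v5.png',a)
E
python3 e.py
```

```text
[[ 78  78  78  78  78  78  80  80  79  79  79  80  80  84]
 [ 78  78  78  78  78  79  79  79  79  79  80  80  80  84]
 [ 77  78  78  78  79  78  79  88  94  96  91  83  81  84]
 [ 77  78  78  78  78  83  99 104 105 104 104 103  90  84]
 [ 78  78  78  78  80  98 103 103 103 104 104 104 104  93]
 [ 77  77  78  78  93 102 102 102  98  96 101 103 104 102]
 [ 77  77  77  78  99 103 102  89  79  79  82  99 104 103]
 [ 77  78  77  81 100 102 100  80  79  79  79  89 104 102]
 [ 77  77  77  81 101 101  98  79  79  79  79  86 102 102]
 [ 78  77  77  79 100 102 102  81  79  79  79  90 103 101]
 [ 77  77  77  78  94 101 104  98  82  80  85 103 103 102]
 [ 78  78  78  78  83  99 102 103 103 101 103 104 103 102]
 [120 121 122 121 122 127 133 134 134 135 134 134 134 125]
 [177 177 177 177 178 178 178 178 178 179 179 180 180 176]]
blob [  0  36  42   6 252] ctr 225.5 88.5 rect 225.49999618530273 88.49999618530273 (40.99999237060547, 4.999999046325684)
0.0 [0.5477 0.166 ]
0.006 [0.5483 0.1656]
0.012 [0.5489 0.1652]
0.018 [0.5495 0.1648]
rimL [ 0.3997 -0.0802]
rimR [ 0.6618 -0.0841]
farL [0.4011 0.2461]
farR [0.6589 0.2466]
postL [0.3658 0.1453]
postR [0.6856 0.1459]
```

View pics/v5.png

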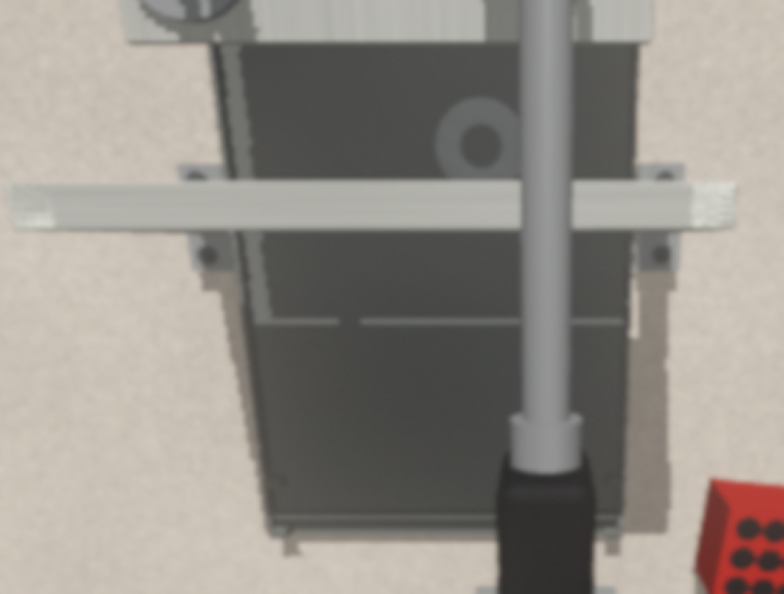

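Hole centre is at about (0.5605, 0.189), and the tray is aligned with world axes to within about 1°. I'll back out, lower in front of the guard, and find the floor by a feather touch, using the moment reading.

Request:
jog_arm(increments=[{"dx": -0.01,"dy": 0.04,"dz": 0,"spin": 0},{"dx": -0.01,"dy": 0.04,"dz": 0,"spin": 0},{"dx": -0.01,"dy": 0.04,"dz": 0,"spin": 0},{"dx": -0.01,"dy": 0.035,"dz": 0,"spin": 0},{"dx": 0,"dy": 0,"dz": 0.045,"spin": 0},{"dx": 0,"dy": 0,"dz": 0.045,"spin": 0},{"dx": 0,"dy": 0,"dz": 0.045,"spin": 0},{"dx": 0,"dy": 0,"dz": 0.045,"spin": 0}])

```text
clock: 11.0
position: [0.5605, -0.1058, 0.2218]
ee_rot: [3.141, 0.0, 0.001]
contact_force: [0.8, -0.5, -2.0]
finger_gap: 0.0149
```

Request:
jog_arm(increments=[{"dx": 0,"dy": 0,"dz": 0.045,"spin": 0},{"dx": 0,"dy": 0,"dz": 0.045,"spin": 0},{"dx": 0,"dy": 0,"dz": 0.045,"spin": 0},{"dx": 0,"dy": 0,"dz": 0.022,"spin": 0},{"dx": 0,"dy": 0,"dz": 0.01,"spin": 0},{"dx": 0,"dy": 0,"dz": 0,"spin": 0},{"dx": 0,"dy": 0,"dz": 0,"spin": 0},{"dx": 0,"dy": 0,"dz": 0,"spin": 0}])

```text
clock: 11.8
position: [0.5624, -0.1064, 0.0586]
ee_rot: [3.14, 0.001, 0.006]
contact_force: [-0.3, 0.0, -2.3]
finger_gap: 0.0152
```

```bash
cat > f.py <<'E'
from h import *
import sys
togo(.5605,.002,.043,0); print('tau',np.round(robot.sense()['ft_torque'],3))
if len(sys.argv)>1:
    t=cam('top','t6.png'); s=cam('side','s6.png'); p=np.array(robot.sense()['position'])
    for n,c in(('top',t),('side',s)):
        uv=proj(c,p+[0,.187,-.02]);print(n,uv); 
        u,v=uv.astype(int); cv2.imwrite('pics/%s6c.png'%n,cv2.resize(c['image'][max(v-40,0):v+40,u-50:u+50,::-1],(500,400),interpolation=cv2.INTER_CUBIC))
    cv2.imwrite('pics/v6.png',np.vstack([cv2.resize(cv2.imread('pics/%s6c.png'%n),(375,300)) for n in('top','side')]))
E
python3 f.py 1
```

```text
now [ 562.4 -106.4   58.6] yaw 0.0 tilt 0.25 | dtool mm [  -1.9 -108.4   15.4] spin 0.0 | after spin [  -2.  -108.4   15.4] j [-0.4   0.34  1.74 -0.    1.05 -0.4 ] F [-0.34  0.04 -2.25] gap 0.0152 t 11.80
tau [-0.041  0.022  0.023]
top [149.25865237 168.74326262]
side [182.51398238 265.81006463]
```

View pics/v6.png

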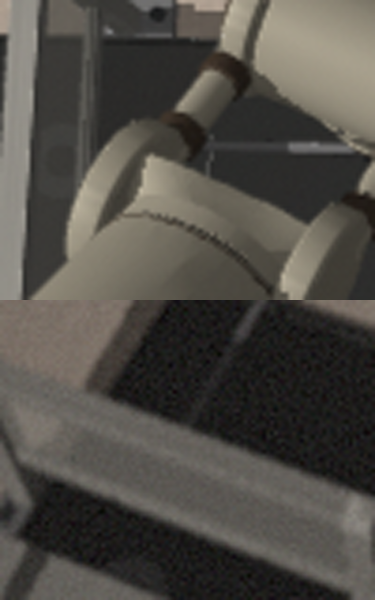

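The top crop shows the washer's ring faintly through the panel at about (60,150) in the crop. The arm hides the hook, so I'll feel for the floor.

Request:
jog_arm(increments=[{"dx": 0,"dy": 0,"dz": 0.006,"spin": 0},{"dx": 0,"dy": 0,"dz": 0.006,"spin": 0},{"dx": 0,"dy": 0,"dz": 0,"spin": 0},{"dx": 0,"dy": 0,"dz": 0,"spin": 0}])

```text
clock: 12.3
position: [0.5603, -0.1056, 0.0438]
ee_rot: [-3.141, -0.001, 0.002]
contact_force: [-0.2, -0.4, -3.4]
finger_gap: 0.0146
```

```bash
python3 f.py
```

```text
now [ 560.3 -105.6   43.8] yaw 0.0 tilt 0.06 | dtool mm [   0.3 -107.6    0.9] spin 0.0 | after spin [   0.2 -107.6    0.9] j [-0.4   0.37  1.75 -0.    1.03 -0.4 ] F [-0.23 -0.38 -3.38] gap 0.0146 t 12.30
tau [-0.103  0.011 -0.028]
```

Request:
jog_arm(increments=[{"dx": 0,"dy": 0,"dz": 0.004,"spin": 0},{"dx": 0,"dy": 0,"dz": 0,"spin": 0},{"dx": 0,"dy": 0,"dz": 0,"spin": 0}])

```text
clock: 12.6
position: [0.5606, -0.1057, 0.0402]
ee_rot: [-3.141, -0.001, 0.0]
contact_force: [0.2, -0.6, -1.7]
finger_gap: 0.0149
```

```bash
python3 f.py
```

```text
now [ 560.6 -105.7   40.2] yaw 0.0 tilt 0.01 | dtool mm [  -0.  -107.7   -2.8] spin 0.0 | after spin [-1.000e-01 -1.077e+02 -2.800e+00] j [-0.4   0.37  1.75  0.    1.02 -0.4 ] F [ 0.18 -0.6  -1.69] gap 0.0149 t 12.60
tau [-0.04   0.059 -0.   ]
```

Request:
jog_arm(increments=[{"dx": 0,"dy": 0,"dz": 0.002,"spin": 0},{"dx": 0,"dy": 0,"dz": 0,"spin": 0},{"dx": 0,"dy": 0,"dz": 0,"spin": 0}])

```text
clock: 12.9
position: [0.5606, -0.1057, 0.0383]
ee_rot: [-3.142, -0.001, 0.0]
contact_force: [0.5, -0.4, -2.1]
finger_gap: 0.0149
```

```bash
python3 f.py
```

```text
now [ 560.6 -105.7   38.3] yaw 0.0 tilt 0.00 | dtool mm [  -0.  -107.7   -4.7] spin 0.0 | after spin [-1.000e-01 -1.077e+02 -4.700e+00] j [-0.4   0.37  1.75 -0.    1.02 -0.4 ] F [ 0.46 -0.41 -2.15] gap 0.0149 t 12.90
tau [-0.08  -0.033 -0.05 ]
```

Request:
jog_arm(increments=[{"dx": 0,"dy": 0,"dz": 0.002,"spin": 0},{"dx": 0,"dy": 0,"dz": 0,"spin": 0},{"dx": 0,"dy": 0,"dz": 0,"spin": 0}])

```text
clock: 13.2
position: [0.5605, -0.1057, 0.0362]
ee_rot: [-3.141, -0.001, 0.0]
contact_force: [0.9, 0.2, -2.5]
finger_gap: 0.015
```

```bash
python3 f.py
```

```text
now [ 560.5 -105.7   36.2] yaw 0.0 tilt 0.02 | dtool mm [   0.  -107.7   -6.8] spin 0.0 | after spin [  -0.  -107.7   -6.8] j [-0.4   0.38  1.75  0.    1.01 -0.4 ] F [ 0.9   0.18 -2.49] gap 0.0150 t 13.20
tau [-0.016  0.003  0.019]
```

Request:
jog_arm(increments=[{"dx": 0,"dy": 0,"dz": 0.0015,"spin": 0},{"dx": 0,"dy": 0,"dz": 0,"spin": 0},{"dx": 0,"dy": 0,"dz": 0,"spin": 0}])

```text
clock: 13.5
position: [0.5606, -0.1057, 0.0347]
ee_rot: [-3.142, -0.001, 0.0]
contact_force: [0.3, 0.3, -2.1]
finger_gap: 0.0149
```

```bash
python3 f.py
```

```text
now [ 560.6 -105.7   34.7] yaw 0.0 tilt 0.01 | dtool mm [  -0.  -107.7   -8.3] spin 0.0 | after spin [-1.000e-01 -1.077e+02 -8.300e+00] j [-0.4   0.38  1.75  0.    1.01 -0.4 ] F [ 0.26  0.33 -2.12] gap 0.0149 t 13.50
tau [-0.08  -0.046  0.035]
```

Request:
jog_arm(increments=[{"dx": 0,"dy": 0,"dz": 0.001,"spin": 0},{"dx": 0,"dy": 0,"dz": 0,"spin": 0},{"dx": 0,"dy": 0,"dz": 0,"spin": 0}])

```text
clock: 13.8
position: [0.5606, -0.1057, 0.0338]
ee_rot: [-3.142, -0.001, 0.0]
contact_force: [-0.2, -0.4, -2.6]
finger_gap: 0.015
```

```bash
python3 f.py
```

```text
now [ 560.6 -105.7   33.8] yaw 0.0 tilt 0.00 | dtool mm [-1.000e-01 -1.077e+02 -9.200e+00] spin 0.0 | after spin [-1.000e-01 -1.077e+02 -9.200e+00] j [-0.4   0.38  1.75 -0.    1.01 -0.4 ] F [-0.21 -0.37 -2.65] gap 0.0150 t 13.80
tau [-0.069  0.01  -0.024]
```

Request:
jog_arm(increments=[{"dx": 0,"dy": 0,"dz": 0.001,"spin": 0},{"dx": 0,"dy": 0,"dz": 0,"spin": 0},{"dx": 0,"dy": 0,"dz": 0,"spin": 0}])

```text
clock: 14.1
position: [0.5608, -0.1058, 0.033]
ee_rot: [3.142, 0.001, 0.0]
contact_force: [-0.1, -0.6, -1.2]
finger_gap: 0.0147
```

```bash
python3 f.py
```

```text
now [ 560.8 -105.8   33. ] yaw 0.0 tilt 0.01 | dtool mm [  -0.2 -107.8  -10. ] spin 0.0 | after spin [  -0.3 -107.8  -10. ] j [-0.4   0.38  1.75  0.    1.01 -0.4 ] F [-0.13 -0.63 -1.2 ] gap 0.0147 t 14.10
tau [0.105 0.003 0.039]
```

Request:
jog_arm(increments=[{"dx": 0,"dy": 0,"dz": 0.001,"spin": 0},{"dx": 0,"dy": 0,"dz": 0,"spin": 0},{"dx": 0,"dy": 0,"dz": 0,"spin": 0}])

```text
clock: 14.4
position: [0.5609, -0.1059, 0.0321]
ee_rot: [3.141, 0.001, 0.001]
contact_force: [-1.5, -1.3, 0.9]
finger_gap: 0.0146
```

```bash
python3 f.py
```

```text
now [ 560.9 -105.9   32.1] yaw 0.0 tilt 0.03 | dtool mm [  -0.3 -107.9  -10.9] spin 0.0 | after spin [  -0.4 -107.9  -10.9] j [-0.4   0.39  1.75  0.    1.01 -0.4 ] F [-1.53 -1.35  0.93] gap 0.0146 t 14.40
tau [0.283 0.047 0.07 ]
```

Floor contact is at TCP z ≈ 0.0337. I'll rise to 12 mm above it, go in under the guard and stop over the hole.

Request:
jog_arm(increments=[{"dx": 0,"dy": 0,"dz": -0.007,"spin": 0},{"dx": 0,"dy": 0,"dz": -0.007,"spin": 0},{"dx": 0,"dy": 0,"dz": 0,"spin": 0},{"dx": 0,"dy": -0.02,"dz": 0,"spin": 0},{"dx": 0,"dy": -0.02,"dz": 0,"spin": 0},{"dx": 0,"dy": 0,"dz": 0,"spin": 0}])

```text
clock: 15.0
position: [0.5601, -0.0636, 0.0455]
ee_rot: [-3.141, -0.004, 0.002]
contact_force: [0.1, 0.0, -3.1]
finger_gap: 0.0151
```

```bash
python3 f.py
```

```text
now [560.1 -63.6  45.5] yaw 0.2 tilt 0.08 | dtool mm [  0.6 -65.6   2.5] spin 0.2 | after spin [  0.4 -65.6   2.5] j [-0.33  0.35  1.77  0.    1.03 -0.33] F [ 0.11  0.   -3.1 ] gap 0.0151 t 15.00
tau [-0.044  0.03   0.017]
```

Request:
jog_arm(increments=[{"dx": 0,"dy": -0.018,"dz": 0,"spin": 0},{"dx": 0,"dy": -0.018,"dz": 0,"spin": 0},{"dx": 0,"dy": -0.018,"dz": 0,"spin": 0},{"dx": 0,"dy": -0.0125,"dz": 0,"spin": 0},{"dx": 0,"dy": 0,"dz": 0,"spin": 0},{"dx": 0,"dy": 0,"dz": 0,"spin": 0},{"dx": 0,"dy": 0,"dz": 0,"spin": 0}])

```text
clock: 15.7
position: [0.5608, -0.0001, 0.0459]
ee_rot: [3.141, -0.0, 0.0]
contact_force: [-1.1, -0.3, -2.2]
finger_gap: 0.0148
```

```bash
python3 f.py
python3 - <<'E'
from h import *
t=cam('top');s=cam('side');p=np.array(robot.sense()['position'])
for n,c in(('top',t),('side',s)):
    print(n,'tip',proj(c,p+[0,.187,-.024]),'washer exp',proj(c,[.5605,.189,.01]),[(q['uv'],q['p']) for q in robot.pinpoint(n,'washer')])
    u,v=proj(c,[.5605,.189,.01]).astype(int)
    cv2.imwrite('pics/_%s.png'%n,cv2.resize(c['image'][v-30:v+30,u-40:u+40,::-1],(520,290),interpolation=cv2.INTER_CUBIC))
cv2.imwrite('pics/v7.png',cv2.convertScaleAbs(np.vstack([cv2.imread('pics/_%s.png'%n) for n in('top','side')]),alpha=1.6,beta=0))
E
```

```text
now [ 5.608e+02 -1.000e-01  4.590e+01] yaw -0.0 tilt 0.03 | dtool mm [-0.3 -2.1  2.9] spin -0.0 | after spin [-0.3 -2.1  2.9] j [-0.22  0.34  1.78 -0.    1.02 -0.22] F [-1.09 -0.32 -2.25] gap 0.0148 t 15.70
tau [-0.048 -0.024 -0.001]
top tip [114.59831784 169.42237649] washer exp [115.51620817 170.19004579] []
side tip [164.79719331 301.1523018 ] washer exp [165.24789164 303.67531642] [([166.8, 303.5], 0.63)]
```

View pics/v7.png

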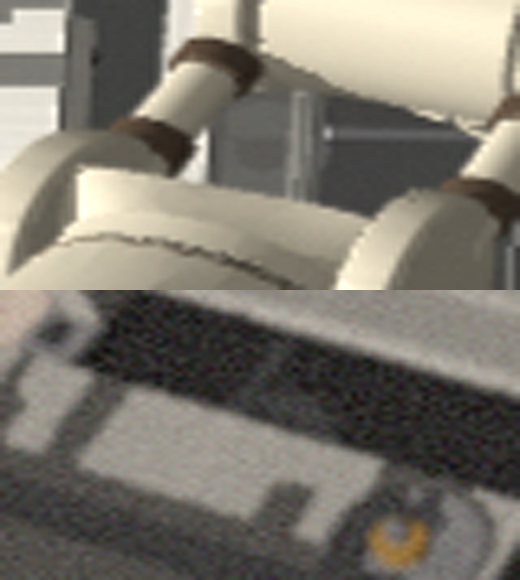

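The crops are dim, but the shaft ends on the washer as predicted. Lowering in two stages with a force check.

Request:
jog_arm(increments=[{"dx": 0,"dy": -0.002,"dz": 0.003,"spin": 0},{"dx": 0,"dy": 0,"dz": 0.003,"spin": 0},{"dx": 0,"dy": 0,"dz": 0.0015,"spin": 0},{"dx": 0,"dy": 0,"dz": 0,"spin": 0},{"dx": 0,"dy": 0,"dz": 0,"spin": 0}])

```text
clock: 16.4
position: [0.5605, 0.0028, 0.0382]
ee_rot: [-3.142, -0.001, 0.0]
contact_force: [0.8, -0.6, -3.0]
finger_gap: 0.0147
```

```bash
python3 f.py
```

```text
now [560.5   2.8  38.2] yaw 0.0 tilt 0.01 | dtool mm [-0.   0.8 -4.8] spin 0.0 | after spin [-0.   0.8 -4.8] j [-0.21  0.35  1.78 -0.    1.01 -0.21] F [ 0.78 -0.59 -3.05] gap 0.0147 t 16.40
tau [ 0.003 -0.004  0.031]
```

Request:
jog_arm(increments=[{"dx": 0,"dy": 0,"dz": 0.001,"spin": 0},{"dx": 0,"dy": 0,"dz": 0,"spin": 0},{"dx": 0,"dy": 0,"dz": 0,"spin": 0}])

```text
clock: 16.7
position: [0.5606, 0.0028, 0.0373]
ee_rot: [-3.142, -0.001, -0.0]
contact_force: [-0.4, -0.1, -2.0]
finger_gap: 0.0152
```

```bash
python3 f.py
```

```text
now [560.6   2.8  37.3] yaw 0.0 tilt 0.00 | dtool mm [-0.1  0.8 -5.7] spin 0.0 | after spin [-0.1  0.8 -5.7] j [-0.21  0.35  1.78  0.    1.01 -0.21] F [-0.43 -0.12 -2.03] gap 0.0152 t 16.70
tau [-0.025  0.038 -0.009]
```

No contact at 3.6 mm above the floor, so the hook is in the hole. Down 1.5 mm more, then draw at 60 mm/s.

Request:
jog_arm(increments=[{"dx": 0,"dy": 0,"dz": 0.0014,"spin": 0},{"dx": 0,"dy": 0,"dz": 0,"spin": 0},{"dx": 0,"dy": 0.003,"dz": 0,"spin": 0},{"dx": 0,"dy": 0.003,"dz": 0,"spin": 0},{"dx": 0,"dy": 0.003,"dz": 0,"spin": 0},{"dx": 0,"dy": 0.004,"dz": 0,"spin": 0},{"dx": 0,"dy": 0.006,"dz": 0,"spin": 0},{"dx": 0,"dy": 0.006,"dz": 0,"spin": 0}])

```text
clock: 17.5
position: [0.5606, -0.0227, 0.0359]
ee_rot: [-3.142, -0.001, 0.0]
contact_force: [0.5, 0.1, -2.2]
finger_gap: 0.0151
```

Request:
jog_arm(increments=[{"dx": 0,"dy": 0.006,"dz": 0,"spin": 0},{"dx": 0,"dy": 0.006,"dz": 0,"spin": 0},{"dx": 0,"dy": 0.006,"dz": 0,"spin": 0},{"dx": 0,"dy": 0.006,"dz": 0,"spin": 0},{"dx": 0,"dy": 0.006,"dz": 0,"spin": 0},{"dx": 0,"dy": 0.006,"dz": 0,"spin": 0},{"dx": 0,"dy": 0.006,"dz": 0,"spin": 0},{"dx": 0,"dy": 0.006,"dz": 0,"spin": 0}])

```text
clock: 18.3
position: [0.5606, -0.0707, 0.0359]
ee_rot: [3.142, 0.001, 0.0]
contact_force: [-0.1, 1.1, -2.5]
finger_gap: 0.015
```

Request:
jog_arm(increments=[{"dx": 0,"dy": 0.006,"dz": 0,"spin": 0},{"dx": 0,"dy": 0.006,"dz": 0,"spin": 0},{"dx": 0,"dy": 0.006,"dz": 0,"spin": 0},{"dx": 0,"dy": 0.006,"dz": 0,"spin": 0},{"dx": 0,"dy": 0.006,"dz": 0,"spin": 0},{"dx": 0,"dy": 0.006,"dz": 0,"spin": 0},{"dx": 0,"dy": 0.006,"dz": 0,"spin": 0},{"dx": 0,"dy": 0,"dz": 0,"spin": 0}])

```text
clock: 19.1
position: [0.5608, -0.1132, 0.036]
ee_rot: [3.141, -0.0, 0.001]
contact_force: [0.4, 0.4, -2.7]
finger_gap: 0.0149
```

```bash
python3 f.py
python3 - <<'E'
from h import *
for n in('top','side'):
    c=cam(n,'_%s.png'%n); p=np.array(robot.sense()['position'])
    print(n,'hook',proj(c,p+[0,.187,-.02]),[(q['uv'],atz(c,q['uv'],.006)[:2].round(4),q['p']) for q in robot.pinpoint(n,'washer')])
E
```

```text
now [ 560.8 -113.2   36. ] yaw -0.0 tilt 0.04 | dtool mm [  -0.3 -115.2   -7. ] spin -0.0 | after spin [  -0.3 -115.2   -7. ] j [-0.41  0.38  1.75 -0.    1.01 -0.41] F [ 0.36  0.44 -2.73] gap 0.0149 t 19.10
tau [-0.004  0.006 -0.019]
top hook [153.75651374 170.54186171] []
side hook [185.02357952 268.02782099] [([218.0, 206.3], array([ 0.5733, -0.1666]), 0.18)]
```

Request:
jog_arm(increments=[{"dx": 0,"dy": 0.006,"dz": 0,"spin": 0},{"dx": 0,"dy": 0.006,"dz": 0,"spin": 0},{"dx": 0,"dy": 0.006,"dz": 0,"spin": 0},{"dx": 0,"dy": 0.006,"dz": 0,"spin": 0},{"dx": 0,"dy": 0.006,"dz": 0,"spin": 0},{"dx": 0,"dy": 0.006,"dz": 0,"spin": 0},{"dx": 0,"dy": 0.006,"dz": 0,"spin": 0},{"dx": 0,"dy": 0.006,"dz": 0,"spin": 0}])

```text
clock: 20.1
position: [0.5606, -0.1607, 0.0359]
ee_rot: [-3.142, -0.001, 0.0]
contact_force: [0.7, 0.0, -2.2]
finger_gap: 0.0149
```

Request:
jog_arm(increments=[{"dx": 0,"dy": 0.006,"dz": 0,"spin": 0},{"dx": 0,"dy": 0.006,"dz": 0,"spin": 0},{"dx": 0,"dy": 0.006,"dz": 0,"spin": 0},{"dx": 0,"dy": 0.006,"dz": 0,"spin": 0},{"dx": 0,"dy": 0.004,"dz": 0,"spin": 0},{"dx": 0,"dy": 0,"dz": 0,"spin": 0}])

```text
clock: 20.7
position: [0.5608, -0.189, 0.036]
ee_rot: [3.141, 0.0, 0.001]
contact_force: [-0.4, 0.7, -2.6]
finger_gap: 0.0149
```

```bash
python3 f.py
python3 - <<'E'
from h import *
for n in('top','side','wrist'):
    c=cam(n,'_%s.png'%n); p=np.array(robot.sense()['position'])
    uv=proj(c,p+[0,.187,-.02]); print(n,'hook',uv,[(q['uv'],atz(c,q['uv'],.006)[:2].round(4),q['p']) for q in robot.pinpoint(n,'washer')])
    u,v=uv.astype(int)
    if n!='wrist': cv2.imwrite('pics/_%s.png'%n,cv2.convertScaleAbs(cv2.resize(c['image'][v-40:v+40,u-55:u+55,::-1],(550,300),interpolation=cv2.INTER_CUBIC),alpha=1.6 if n=='side' else 1.2))
cv2.imwrite('pics/v8.png',np.vstack([cv2.imread('pics/_%s.png'%n) for n in('top','side')]))
E
```

```text
now [ 560.8 -189.    36. ] yaw 0.0 tilt 0.03 | dtool mm [  -0.3 -190.9   -7.1] spin 0.0 | after spin [  -0.3 -190.9   -7.1] j [-0.53  0.42  1.69 -0.    1.03 -0.53] F [-0.39  0.66 -2.6 ] gap 0.0149 t 20.70
tau [-0.03  -0.033 -0.011]
top hook [179.62758538 171.06271439] []
side hook [197.27149307 246.92502   ] [([194.9, 251.0], array([0.5646, 0.0092]), 0.5)]
wrist hook [ 252.20938556 -142.46664287] []
```

View pics/v8.png

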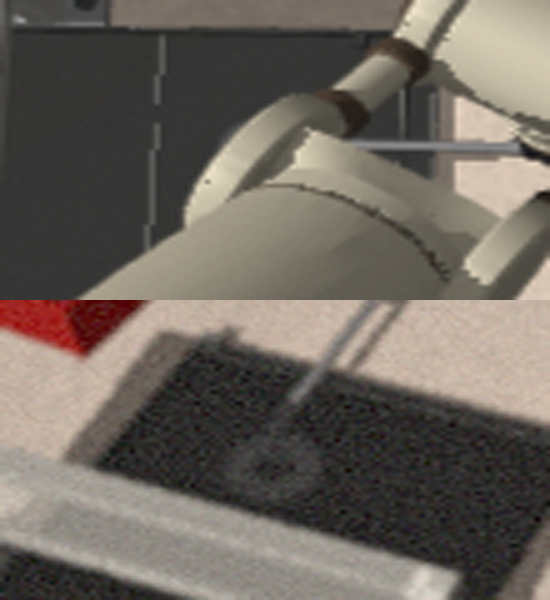

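The side crop shows the washer around the hook, at about (270,467) in the crop, out in front of the guard. Its near edge is about 30–50 mm from the rim. Drawing on, then feeling in small steps.

Request:
jog_arm(increments=[{"dx": 0,"dy": 0.005,"dz": 0,"spin": 0},{"dx": 0,"dy": 0.005,"dz": 0,"spin": 0},{"dx": 0,"dy": 0.005,"dz": 0,"spin": 0},{"dx": 0,"dy": 0.004,"dz": 0,"spin": 0},{"dx": 0,"dy": 0.003,"dz": 0,"spin": 0},{"dx": 0,"dy": 0,"dz": 0,"spin": 0}])

```text
clock: 21.6
position: [0.5607, -0.2109, 0.036]
ee_rot: [3.141, -0.0, 0.0]
contact_force: [-0.8, 1.3, -2.2]
finger_gap: 0.015
```

Request:
jog_arm(increments=[{"dx": 0,"dy": 0.001,"dz": 0,"spin": 0},{"dx": 0,"dy": 0.001,"dz": 0,"spin": 0},{"dx": 0,"dy": 0,"dz": 0,"spin": 0}])

```text
clock: 21.9
position: [0.5607, -0.2122, 0.0359]
ee_rot: [-3.142, -0.001, 0.0]
contact_force: [0.6, 0.8, -1.3]
finger_gap: 0.0147
```

```bash
python3 f.py
```

```text
now [ 560.7 -212.2   35.9] yaw 0.0 tilt 0.01 | dtool mm [  -0.  -214.2   -7.1] spin 0.0 | after spin [-2.000e-01 -2.142e+02 -7.100e+00] j [-0.56  0.44  1.66 -0.    1.04 -0.56] F [ 0.56  0.83 -1.31] gap 0.0147 t 21.90
tau [ 0.01  -0.024 -0.032]
```

Request:
jog_arm(increments=[{"dx": 0,"dy": 0.001,"dz": 0,"spin": 0},{"dx": 0,"dy": 0.001,"dz": 0,"spin": 0},{"dx": 0,"dy": 0,"dz": 0,"spin": 0}])

```text
clock: 22.2
position: [0.5607, -0.2143, 0.0359]
ee_rot: [3.142, 0.001, -0.0]
contact_force: [0.4, 0.1, -2.2]
finger_gap: 0.015
```

```bash
python3 f.py
```

```text
now [ 560.7 -214.3   35.9] yaw 0.0 tilt 0.00 | dtool mm [-1.000e-01 -2.163e+02 -7.100e+00] spin 0.0 | after spin [-2.000e-01 -2.163e+02 -7.100e+00] j [-0.57  0.44  1.66 -0.    1.04 -0.57] F [ 0.36  0.08 -2.16] gap 0.0150 t 22.20
tau [0.024 0.018 0.015]
```

Request:
jog_arm(increments=[{"dx": 0,"dy": 0.001,"dz": 0,"spin": 0},{"dx": 0,"dy": 0.001,"dz": 0,"spin": 0},{"dx": 0,"dy": 0,"dz": 0,"spin": 0}])

```text
clock: 22.5
position: [0.5607, -0.2164, 0.0359]
ee_rot: [3.141, 0.001, 0.0]
contact_force: [0.3, 0.2, -2.3]
finger_gap: 0.0149
```

Request:
jog_arm(increments=[{"dx": 0,"dy": 0.001,"dz": 0,"spin": 0},{"dx": 0,"dy": 0,"dz": 0,"spin": 0}])

```text
clock: 22.7
position: [0.5607, -0.2174, 0.0359]
ee_rot: [3.141, 0.001, 0.0]
contact_force: [-0.1, 0.1, -1.9]
finger_gap: 0.0149
```

Request:
jog_arm(increments=[{"dx": 0,"dy": 0.001,"dz": 0,"spin": 0},{"dx": 0,"dy": 0.001,"dz": 0,"spin": 0},{"dx": 0,"dy": 0,"dz": 0,"spin": 0}])

```text
clock: 23.0
position: [0.5607, -0.2194, 0.0359]
ee_rot: [3.141, 0.001, -0.0]
contact_force: [-0.3, 0.6, -2.2]
finger_gap: 0.0144
```

Request:
jog_arm(increments=[{"dx": 0,"dy": 0.001,"dz": 0,"spin": 0},{"dx": 0,"dy": 0,"dz": 0,"spin": 0}])

```text
clock: 23.2
position: [0.5607, -0.2204, 0.0359]
ee_rot: [3.142, 0.001, 0.0]
contact_force: [-0.6, 0.2, -1.7]
finger_gap: 0.0152
```

Request:
jog_arm(increments=[{"dx": 0,"dy": 0.001,"dz": 0,"spin": 0},{"dx": 0,"dy": 0,"dz": 0,"spin": 0}])

```text
clock: 23.4
position: [0.5607, -0.2213, 0.0359]
ee_rot: [3.142, 0.001, -0.0]
contact_force: [0.0, -0.4, -2.0]
finger_gap: 0.0149
```

Request:
jog_arm(increments=[{"dx": 0,"dy": 0.001,"dz": 0,"spin": 0},{"dx": 0,"dy": 0,"dz": 0,"spin": 0}])

```text
clock: 23.6
position: [0.5607, -0.2224, 0.0359]
ee_rot: [3.142, 0.001, 0.0]
contact_force: [-0.0, 0.5, -2.9]
finger_gap: 0.0148
```

Request:
jog_arm(increments=[{"dx": 0,"dy": 0.001,"dz": 0,"spin": 0},{"dx": 0,"dy": 0,"dz": 0,"spin": 0}])

```text
clock: 23.8
position: [0.5607, -0.2234, 0.0359]
ee_rot: [3.141, 0.001, 0.0]
contact_force: [0.2, 0.7, -2.1]
finger_gap: 0.0148
```

Request:
jog_arm(increments=[{"dx": 0,"dy": 0.001,"dz": 0,"spin": 0},{"dx": 0,"dy": 0,"dz": 0,"spin": 0}])

```text
clock: 24.0
position: [0.5607, -0.2244, 0.0359]
ee_rot: [3.141, 0.001, 0.0]
contact_force: [0.8, 0.1, -2.9]
finger_gap: 0.015
```

Request:
jog_arm(increments=[{"dx": 0,"dy": 0.001,"dz": 0,"spin": 0},{"dx": 0,"dy": 0,"dz": 0,"spin": 0}])

```text
clock: 24.2
position: [0.5607, -0.2253, 0.0359]
ee_rot: [3.142, 0.001, 0.0]
contact_force: [0.3, 0.4, -2.0]
finger_gap: 0.0147
```

Request:
jog_arm(increments=[{"dx": 0,"dy": 0.001,"dz": 0,"spin": 0},{"dx": 0,"dy": 0,"dz": 0,"spin": 0}])

```text
clock: 24.4
position: [0.5607, -0.2264, 0.0359]
ee_rot: [3.142, 0.001, 0.0]
contact_force: [-1.4, 0.7, -2.5]
finger_gap: 0.0151
```

Request:
jog_arm(increments=[{"dx": 0,"dy": 0.001,"dz": 0,"spin": 0},{"dx": 0,"dy": 0,"dz": 0,"spin": 0}])

```text
clock: 24.6
position: [0.5607, -0.2274, 0.0359]
ee_rot: [3.141, 0.001, 0.0]
contact_force: [-0.4, 0.2, -2.2]
finger_gap: 0.0148
```

Request:
jog_arm(increments=[{"dx": 0,"dy": 0.001,"dz": 0,"spin": 0},{"dx": 0,"dy": 0,"dz": 0,"spin": 0}])

```text
clock: 24.8
position: [0.5607, -0.2284, 0.0359]
ee_rot: [3.141, 0.001, 0.0]
contact_force: [-0.2, -0.2, -2.3]
finger_gap: 0.0151
```

Request:
jog_arm(increments=[{"dx": 0,"dy": 0.001,"dz": 0,"spin": 0},{"dx": 0,"dy": 0,"dz": 0,"spin": 0}])

```text
clock: 25.0
position: [0.5607, -0.2293, 0.0359]
ee_rot: [3.142, 0.001, -0.0]
contact_force: [-0.1, -0.0, -2.9]
finger_gap: 0.0147
```

Request:
jog_arm(increments=[{"dx": 0,"dy": 0.001,"dz": 0,"spin": 0},{"dx": 0,"dy": 0,"dz": 0,"spin": 0}])

```text
clock: 25.2
position: [0.5608, -0.2304, 0.036]
ee_rot: [3.141, 0.001, 0.0]
contact_force: [-0.6, 0.7, -2.0]
finger_gap: 0.015
```

Run:
```python
from h import *
p=np.array(robot.sense()['position'])
for n in('side','top'):
    c=cam(n); uv=proj(c,p+[0,.187,-.02]); print(n,'hook',uv,[(q['uv'],atz(c,q['uv'],.006)[:2].round(4),q['p']) for q in robot.pinpoint(n,'washer')],[(q['uv'],atz(c,q['uv'],.002)[:2].round(4),q['p']) for q in robot.pinpoint(n,'near_rim')])
```

```text
side hook [203.72328486 235.79885366] [([204.0, 239.3], array([ 0.5581, -0.0378]), 0.72)] [([219.4, 240.8], array([ 0.5138, -0.0528]), 0.54)]
top hook [193.90737533 171.34362785] [([190.1, 172.6], array([ 0.5585, -0.0304]), 0.56), ([285.9, 242.4], array([ 0.3609, -0.315 ]), 0.44)] [([349.1, 206.3], array([ 0.4694, -0.4976]), 0.3)]
```

Request:
jog_arm(increments=[{"dx": 0,"dy": 0.001,"dz": 0,"spin": 0},{"dx": 0,"dy": 0,"dz": 0,"spin": 0}])

```text
clock: 25.7
position: [0.5607, -0.2313, 0.0359]
ee_rot: [-3.142, -0.001, 0.0]
contact_force: [0.7, 0.2, -1.8]
finger_gap: 0.0148
```

Request:
jog_arm(increments=[{"dx": 0,"dy": 0.001,"dz": 0,"spin": 0},{"dx": 0,"dy": 0,"dz": 0,"spin": 0}])

```text
clock: 25.9
position: [0.5607, -0.2323, 0.0359]
ee_rot: [-3.142, -0.001, -0.0]
contact_force: [0.4, 0.1, -2.4]
finger_gap: 0.015
```

Request:
jog_arm(increments=[{"dx": 0,"dy": 0.001,"dz": 0,"spin": 0},{"dx": 0,"dy": 0,"dz": 0,"spin": 0}])

```text
clock: 26.1
position: [0.5607, -0.2333, 0.0359]
ee_rot: [3.142, 0.001, 0.0]
contact_force: [0.4, -0.5, -2.7]
finger_gap: 0.0147
```

Request:
jog_arm(increments=[{"dx": 0,"dy": 0.001,"dz": 0,"spin": 0},{"dx": 0,"dy": 0,"dz": 0,"spin": 0}])

```text
clock: 26.3
position: [0.5607, -0.2344, 0.0359]
ee_rot: [3.141, 0.001, 0.0]
contact_force: [0.1, 1.5, -2.3]
finger_gap: 0.0147
```

Request:
jog_arm(increments=[{"dx": 0,"dy": 0.0005,"dz": 0,"spin": 0},{"dx": 0,"dy": 0,"dz": 0,"spin": 0}])

```text
clock: 26.5
position: [0.5607, -0.2348, 0.0359]
ee_rot: [-3.142, -0.001, -0.0]
contact_force: [-1.4, 0.4, -2.6]
finger_gap: 0.0154
```

Request:
jog_arm(increments=[{"dx": 0,"dy": 0.0005,"dz": 0,"spin": 0},{"dx": 0,"dy": 0,"dz": 0,"spin": 0}])

```text
clock: 26.7
position: [0.5607, -0.2353, 0.0359]
ee_rot: [3.142, 0.001, 0.0]
contact_force: [0.4, -0.3, -2.6]
finger_gap: 0.0149
```

Request:
jog_arm(increments=[{"dx": 0,"dy": 0.0005,"dz": 0,"spin": 0},{"dx": 0,"dy": 0,"dz": 0,"spin": 0}])

```text
clock: 26.9
position: [0.5607, -0.2358, 0.0359]
ee_rot: [3.142, 0.001, -0.0]
contact_force: [-0.0, 0.5, -3.0]
finger_gap: 0.0146
```

Request:
jog_arm(increments=[{"dx": 0,"dy": 0.0007,"dz": 0,"spin": 0},{"dx": 0,"dy": 0,"dz": 0,"spin": 0}])

```text
clock: 27.1
position: [0.5607, -0.2365, 0.0359]
ee_rot: [3.142, 0.001, 0.0]
contact_force: [-0.3, 1.1, -2.5]
finger_gap: 0.0149
```

Request:
jog_arm(increments=[{"dx": 0,"dy": 0.0007,"dz": 0,"spin": 0},{"dx": 0,"dy": 0,"dz": 0,"spin": 0}])

```text
clock: 27.3
position: [0.5606, -0.2369, 0.0358]
ee_rot: [-3.141, -0.001, 0.0]
contact_force: [-0.2, 1.0, -3.1]
finger_gap: 0.0149
```

```bash
python3 f.py
```

```text
now [ 560.6 -236.9   35.8] yaw 0.0 tilt 0.03 | dtool mm [   0.  -238.9   -7.1] spin 0.0 | after spin [-1.000e-01 -2.389e+02 -7.100e+00] j [-0.6   0.46  1.63  0.    1.04 -0.6 ] F [-0.21  0.98 -3.13] gap 0.0149 t 27.30
tau [ 0.187  0.    -0.052]
```

The moment has risen, so contact is starting. Smaller steps from here.

Request:
jog_arm(increments=[{"dx": 0,"dy": 0.0003,"dz": 0,"spin": 0},{"dx": 0,"dy": 0,"dz": 0,"spin": 0}])

```text
clock: 27.5
position: [0.5605, -0.2371, 0.0357]
ee_rot: [-3.141, -0.001, 0.001]
contact_force: [0.1, 3.9, -2.6]
finger_gap: 0.0147
```

```bash
python3 f.py
```

```text
now [ 560.5 -237.1   35.7] yaw 0.0 tilt 0.05 | dtool mm [ 1.000e-01 -2.391e+02 -7.100e+00] spin 0.0 | after spin [-1.000e-01 -2.391e+02 -7.100e+00] j [-0.6   0.46  1.63  0.    1.05 -0.6 ] F [ 0.08  3.87 -2.63] gap 0.0147 t 27.50
tau [0.394 0.025 0.047]
```

Request:
jog_arm(increments=[{"dx": 0,"dy": 0.0002,"dz": 0,"spin": 0},{"dx": 0,"dy": 0,"dz": 0,"spin": 0}])

```text
clock: 27.7
position: [0.5605, -0.2372, 0.0357]
ee_rot: [-3.141, -0.001, 0.001]
contact_force: [-0.8, 2.3, -1.7]
finger_gap: 0.0152
```

```bash
python3 f.py
```

```text
now [ 560.5 -237.2   35.7] yaw 0.0 tilt 0.05 | dtool mm [ 2.000e-01 -2.392e+02 -7.200e+00] spin 0.0 | after spin [   0.  -239.2   -7.2] j [-0.6   0.46  1.63  0.    1.05 -0.6 ] F [-0.77  2.3  -1.73] gap 0.0152 t 27.70
tau [0.445 0.078 0.076]
```

Request:
jog_arm(increments=[{"dx": 0,"dy": 0,"dz": 0,"spin": 0}])

```text
clock: 27.8
position: [0.5605, -0.2373, 0.0357]
ee_rot: [-3.141, -0.001, 0.001]
contact_force: [-0.0, 3.6, -2.9]
finger_gap: 0.0148
```

```bash
python3 f.py
```

```text
now [ 560.5 -237.3   35.7] yaw 0.0 tilt 0.05 | dtool mm [ 2.000e-01 -2.393e+02 -7.200e+00] spin 0.0 | after spin [  -0.  -239.3   -7.2] j [-0.6   0.46  1.63  0.    1.05 -0.6 ] F [-0.01  3.63 -2.93] gap 0.0148 t 27.80
tau [0.494 0.145 0.018]
```

Request:
jog_arm(increments=[{"dx": 0,"dy": 0.0003,"dz": 0,"spin": 0},{"dx": 0,"dy": 0,"dz": 0,"spin": 0}])

```text
clock: 28.0
position: [0.5604, -0.2375, 0.0356]
ee_rot: [-3.141, -0.001, 0.001]
contact_force: [-0.6, 4.3, -3.5]
finger_gap: 0.0149
```

```bash
python3 f.py
```

```text
now [ 560.4 -237.5   35.6] yaw 0.0 tilt 0.07 | dtool mm [ 2.000e-01 -2.395e+02 -7.200e+00] spin 0.0 | after spin [ 1.000e-01 -2.395e+02 -7.200e+00] j [-0.6   0.46  1.63  0.    1.05 -0.6 ] F [-0.55  4.3  -3.53] gap 0.0149 t 28.00
tau [0.688 0.114 0.063]
```

Request:
jog_arm(increments=[{"dx": 0,"dy": 0.0002,"dz": 0,"spin": 0},{"dx": 0,"dy": 0,"dz": 0,"spin": 0}])

```text
clock: 28.2
position: [0.5605, -0.2375, 0.0356]
ee_rot: [-3.141, -0.001, 0.001]
contact_force: [-0.7, 5.5, -2.5]
finger_gap: 0.0151
```

```bash
python3 f.py
```

```text
now [ 560.5 -237.5   35.6] yaw 0.0 tilt 0.08 | dtool mm [ 2.000e-01 -2.395e+02 -7.100e+00] spin 0.0 | after spin [   0.  -239.5   -7.1] j [-0.6   0.46  1.63  0.    1.05 -0.6 ] F [-0.68  5.51 -2.49] gap 0.0151 t 28.20
tau [0.802 0.143 0.189]
```

Request:
jog_arm(increments=[{"dx": 0,"dy": 0.0001,"dz": 0,"spin": 0},{"dx": 0,"dy": 0,"dz": 0,"spin": 0},{"dx": 0,"dy": 0,"dz": 0,"spin": 0}])

```text
clock: 28.5
position: [0.5604, -0.2376, 0.0356]
ee_rot: [-3.14, -0.001, 0.001]
contact_force: [-0.1, 5.3, -3.9]
finger_gap: 0.0151
```

```bash
python3 f.py
```

```text
now [ 560.4 -237.6   35.6] yaw 0.0 tilt 0.08 | dtool mm [ 2.000e-01 -2.396e+02 -7.100e+00] spin 0.0 | after spin [   0.  -239.6   -7.1] j [-0.6   0.46  1.63  0.    1.05 -0.6 ] F [-0.13  5.29 -3.87] gap 0.0151 t 28.50
tau [0.825 0.116 0.177]
```

Request:
jog_arm(increments=[{"dx": 0,"dy": 0,"dz": 0,"spin": 0},{"dx": 0,"dy": 0,"dz": 0,"spin": 0},{"dx": 0,"dy": 0,"dz": 0,"spin": 0}])

```text
clock: 28.8
position: [0.5604, -0.2376, 0.0356]
ee_rot: [-3.14, -0.001, 0.001]
contact_force: [0.4, 5.2, -3.3]
finger_gap: 0.0147
```

```bash
python3 f.py
```

```text
now [ 560.4 -237.6   35.6] yaw 0.0 tilt 0.08 | dtool mm [ 2.000e-01 -2.396e+02 -7.100e+00] spin 0.0 | after spin [ 1.000e-01 -2.396e+02 -7.100e+00] j [-0.6   0.46  1.63  0.    1.05 -0.6 ] F [ 0.43  5.18 -3.34] gap 0.0147 t 28.80
tau [0.883 0.103 0.064]
```

Request:
jog_arm(increments=[{"dx": 0,"dy": 0,"dz": 0,"spin": 0},{"dx": 0,"dy": 0,"dz": 0,"spin": 0},{"dx": 0,"dy": 0,"dz": 0,"spin": 0}])

```text
clock: 29.1
position: [0.5604, -0.2376, 0.0356]
ee_rot: [-3.14, -0.001, 0.001]
contact_force: [-1.0, 4.9, -3.8]
finger_gap: 0.0149
```

```bash
python3 f.py
```

```text
now [ 560.4 -237.6   35.6] yaw 0.0 tilt 0.08 | dtool mm [ 2.000e-01 -2.396e+02 -7.200e+00] spin 0.0 | after spin [ 1.000e-01 -2.396e+02 -7.200e+00] j [-0.6   0.46  1.63  0.    1.05 -0.6 ] F [-0.97  4.88 -3.83] gap 0.0149 t 29.10
tau [0.851 0.131 0.15 ]
```

About 5.2 N. A touch more, then hold 1.2 s.

Request:
jog_arm(increments=[{"dx": 0,"dy": 0.0002,"dz": 0,"spin": 0},{"dx": 0,"dy": 0,"dz": 0,"spin": 0},{"dx": 0,"dy": 0,"dz": 0,"spin": 0},{"dx": 0,"dy": 0,"dz": 0,"spin": 0}])

```text
clock: 29.5
position: [0.5604, -0.2376, 0.0355]
ee_rot: [-3.14, -0.001, 0.001]
contact_force: [-0.7, 5.6, -3.2]
finger_gap: 0.0147
```

Request:
jog_arm(increments=[{"dx": 0,"dy": 0,"dz": 0,"spin": 0},{"dx": 0,"dy": 0,"dz": 0,"spin": 0},{"dx": 0,"dy": 0,"dz": 0,"spin": 0},{"dx": 0,"dy": 0,"dz": 0,"spin": 0}])

```text
clock: 29.9
position: [0.5604, -0.2376, 0.0355]
ee_rot: [-3.14, -0.001, 0.001]
contact_force: [-0.2, 5.9, -3.4]
finger_gap: 0.0148
```

Request:
jog_arm(increments=[{"dx": 0,"dy": 0,"dz": 0,"spin": 0},{"dx": 0,"dy": 0,"dz": 0,"spin": 0},{"dx": 0,"dy": 0,"dz": 0,"spin": 0},{"dx": 0,"dy": 0,"dz": 0,"spin": 0}])

```text
clock: 30.3
position: [0.5604, -0.2376, 0.0355]
ee_rot: [-3.14, -0.001, 0.001]
contact_force: [-0.9, 5.7, -3.1]
finger_gap: 0.0148
```

```bash
python3 f.py
```

```text
now [ 560.4 -237.6   35.5] yaw 0.0 tilt 0.10 | dtool mm [ 2.000e-01 -2.396e+02 -7.100e+00] spin 0.0 | after spin [ 1.000e-01 -2.396e+02 -7.100e+00] j [-0.6   0.46  1.63  0.    1.05 -0.6 ] F [-0.9   5.7  -3.12] gap 0.0148 t 30.30
tau [0.909 0.083 0.097]
```

Held at about 5.7 N for a second. Easing off toward the hole centre, then lifting straight up.

Request:
jog_arm(increments=[{"dx": 0,"dy": -0.002,"dz": 0,"spin": 0},{"dx": 0,"dy": -0.002,"dz": 0,"spin": 0},{"dx": 0,"dy": -0.002,"dz": 0,"spin": 0},{"dx": 0,"dy": -0.001,"dz": 0,"spin": 0},{"dx": 0,"dy": 0,"dz": 0,"spin": 0},{"dx": 0,"dy": 0,"dz": -0.003,"spin": 0},{"dx": 0,"dy": 0,"dz": -0.005,"spin": 0},{"dx": 0,"dy": 0,"dz": -0.01,"spin": 0}])

```text
clock: 31.1
position: [0.5602, -0.2312, 0.0539]
ee_rot: [-3.141, -0.001, 0.002]
contact_force: [-1.4, 1.0, -3.0]
finger_gap: 0.0147
```

Request:
jog_arm(increments=[{"dx": 0,"dy": 0,"dz": -0.02,"spin": 0},{"dx": 0,"dy": 0,"dz": -0.03,"spin": 0},{"dx": 0,"dy": 0,"dz": -0.04,"spin": 0},{"dx": 0,"dy": 0,"dz": -0.04,"spin": 0},{"dx": 0,"dy": 0,"dz": -0.04,"spin": 0},{"dx": 0,"dy": 0,"dz": -0.03,"spin": 0},{"dx": 0,"dy": 0,"dz": 0,"spin": 0},{"dx": 0,"dy": 0,"dz": 0,"spin": 0}])

```text
clock: 31.9
position: [0.5608, -0.2315, 0.2546]
ee_rot: [3.141, 0.001, 0.002]
contact_force: [0.4, 0.6, -3.2]
finger_gap: 0.0149
```

```bash
python3 f.py
python3 - <<'E'
from h import *
for n in('side','top','wrist'):
    c=cam(n,'z_%s.png'%n); print(n,[(q['uv'],atz(c,q['uv'],.006)[:2].round(4),q['p']) for q in robot.pinpoint(n,'washer')])
togo(.3834,-.305,.236,-78.7)
E
```

```text
now [ 560.8 -231.5  254.6] yaw 0.0 tilt 0.09 | dtool mm [  -0.5 -233.7  211.4] spin 0.0 | after spin [  -0.6 -233.7  211.4] j [-0.59  0.22  1.48 -0.    1.44 -0.59] F [ 0.36  0.58 -3.16] gap 0.0149 t 31.90
tau [-0.074  0.021  0.001]
side [([205.4, 238.5], array([ 0.5555, -0.0419]), 0.77)]
top [([191.0, 174.9], array([ 0.5517, -0.0333]), 0.47)]
wrist [([253.5, 15.9], array([ 0.5588, -0.0407]), 0.69), ([254.3, 303.6], array([ 0.5605, -0.4678]), 0.56)]
now [ 560.1 -231.   252.1] yaw 0.0 tilt 0.18 | dtool mm [-176.7   73.9   16.4] spin 78.7 | after spin [ 38.  187.7  16.4] j [-0.59  0.23  1.48 -0.    1.44 -0.59] F [-0.15 -1.31 -1.84] gap 0.0149 t 32.20
```

The washer shows at y ≈ -0.041 against the rim, and the hook is clear. Returning the rod to the cradle.

Request:
jog_arm(increments=[{"dx": -0.035,"dy": 0.015,"dz": -0.02,"spin": 0},{"dx": -0.038,"dy": 0.016,"dz": -0.01,"spin": 0},{"dx": -0.038,"dy": 0.016,"dz": 0,"spin": 0},{"dx": -0.038,"dy": 0.016,"dz": 0,"spin": 0},{"dx": -0.0275,"dy": 0.011,"dz": 0,"spin": 0},{"dx": 0,"dy": 0,"dz": 0,"spin": 8},{"dx": 0,"dy": 0,"dz": 0,"spin": 8},{"dx": 0,"dy": 0,"dz": 0,"spin": 8}])

```text
clock: 33.0
position: [0.3838, -0.3055, 0.2834]
ee_rot: [-3.07, 0.662, 0.001]
contact_force: [0.7, -0.1, -1.5]
finger_gap: 0.0149
```

Request:
jog_arm(increments=[{"dx": 0,"dy": 0,"dz": 0,"spin": 8},{"dx": 0,"dy": 0,"dz": 0,"spin": 8},{"dx": 0,"dy": 0,"dz": 0,"spin": 8},{"dx": 0,"dy": 0,"dz": 0,"spin": 8},{"dx": 0,"dy": 0,"dz": 0,"spin": 8},{"dx": 0,"dy": 0,"dz": 0,"spin": 8},{"dx": 0,"dy": 0,"dz": 0,"spin": 6.8},{"dx": 0,"dy": 0,"dz": 0,"spin": 0}])

```text
clock: 33.8
position: [0.3841, -0.3053, 0.2833]
ee_rot: [-2.428, 1.994, 0.002]
contact_force: [-0.0, 0.5, -3.1]
finger_gap: 0.0148
```

Request:
jog_arm(increments=[{"dx": 0,"dy": 0,"dz": 0.03,"spin": 0},{"dx": 0,"dy": 0,"dz": 0.015,"spin": 0},{"dx": 0,"dy": 0,"dz": 0,"spin": 0},{"dx": 0,"dy": 0,"dz": 0,"spin": 0}])

```text
clock: 34.2
position: [0.3843, -0.3055, 0.2391]
ee_rot: [-2.43, 1.991, 0.0]
contact_force: [0.4, -0.8, -1.7]
finger_gap: 0.015
```

```bash
cat > g.py <<'E'
from h import *
togo(.3834,-.305,.046,-78.7)
c=cam('wrist','w9.png'); a=cv2.imread('pics/w3.png'); b=cv2.imread('pics/w9.png')
g=[cv2.cvtColor(i,cv2.COLOR_BGR2GRAY)[150:215,215:295].astype(np.float32) for i in(a,b)]
print('collar shift px (w3->w9)',cv2.phaseCorrelate(*g))
g=[cv2.cvtColor(i,cv2.COLOR_BGR2GRAY)[0:60,236:272].astype(np.float32) for i in(a,b)]
for i in g:
    e=np.abs(cv2.Sobel(i,cv2.CV_32F,1,0)).sum(0); print(np.argsort(e)[-4:]+236)
cv2.imwrite('pics/v9.png',np.hstack([i[100:330,150:400] for i in(a,b)]))
E
python3 g.py
```

```text
now [ 384.3 -305.5  239.1] yaw -78.7 tilt 0.02 | dtool mm [ -0.6   0.7 193.1] spin 0.0 | after spin [ -0.6   0.7 193.1] j [-0.92 -0.07  1.82  0.    1.39  0.45] F [ 0.38 -0.81 -1.73] gap 0.0150 t 34.20
collar shift px (w3->w9) ((-0.45685368623102107, -0.08134536118323155), 1.0071335431602266)
[266 263 265 264]
[266 263 265 264]
```

View pics/v9.png

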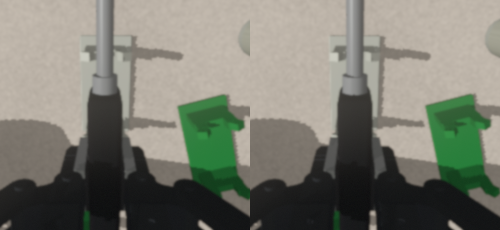

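The rod sits in the fingers just as it did after the lift. Lowering it into the notches.

Request:
jog_arm(increments=[{"dx": -0.0006,"dy": 0.0007,"dz": 0.03,"spin": 0},{"dx": 0,"dy": 0,"dz": 0.04,"spin": 0},{"dx": 0,"dy": 0,"dz": 0.04,"spin": 0},{"dx": 0,"dy": 0,"dz": 0.03,"spin": 0},{"dx": 0,"dy": 0,"dz": 0.02,"spin": 0},{"dx": 0,"dy": 0,"dz": 0.015,"spin": 0},{"dx": 0,"dy": 0,"dz": 0,"spin": 0},{"dx": 0,"dy": 0,"dz": 0,"spin": 0}])

```text
clock: 35.05
position: [0.3842, -0.306, 0.0652]
ee_rot: [2.428, -1.993, 0.003]
contact_force: [0.2, 0.2, -2.3]
finger_gap: 0.015
```

```bash
python3 -c "
from h import *
togo(.3834,-.305,.0445,-78.7)"
```

```text
now [ 384.2 -306.    65.2] yaw -78.7 tilt 0.12 | dtool mm [-1.2  0.6 20.7] spin -0.0 | after spin [-1.2  0.6 20.7] j [-0.92  0.15  1.97  0.    1.03  0.46] F [ 0.21  0.22 -2.35] gap 0.0150 t 35.05
```

Request:
jog_arm(increments=[{"dx": -0.001,"dy": 0.0005,"dz": 0.005,"spin": 0},{"dx": 0,"dy": 0,"dz": 0.005,"spin": 0},{"dx": 0,"dy": 0,"dz": 0.005,"spin": 0},{"dx": 0,"dy": 0,"dz": 0.003,"spin": 0},{"dx": 0,"dy": 0,"dz": 0,"spin": 0},{"dx": 0,"dy": 0,"dz": 0,"spin": 0}])

```text
clock: 35.65
position: [0.3828, -0.3041, 0.0458]
ee_rot: [-2.428, 1.993, 0.0]
contact_force: [-1.0, -0.2, -2.4]
finger_gap: 0.0149
```

Request:
jog_arm(increments=[{"dx": 0,"dy": 0,"dz": 0.0015,"spin": 0},{"dx": 0,"dy": 0,"dz": 0,"spin": 0},{"dx": 0,"dy": 0,"dz": 0,"spin": 0}])

```text
clock: 35.95
position: [0.3828, -0.3042, 0.0445]
ee_rot: [2.428, -1.993, 0.0]
contact_force: [0.1, 0.0, -2.3]
finger_gap: 0.0149
```

```bash
python3 -c "
from h import *
togo(.3834,-.305,.0445,-78.7);print(robot.sense()['ft_torque'])"
```

```text
now [ 382.8 -304.2   44.5] yaw -78.8 tilt 0.01 | dtool mm [ 0.9 -0.4 -0. ] spin -0.1 | after spin [ 0.9 -0.4 -0. ] j [-0.92  0.18  1.98 -0.    0.98  0.46] F [ 0.13  0.01 -2.3 ] gap 0.0149 t 35.95
[ 0.00417806 -0.00690635  0.02805661]
```

Request:
jog_arm(increments=[{"dx": 0.0008,"dy": 0,"dz": 0.0005,"spin": 0},{"dx": 0,"dy": 0,"dz": 0,"spin": 0},{"dx": 0,"dy": 0,"dz": 0,"spin": 0}])

```text
clock: 36.25
position: [0.3831, -0.3051, 0.0442]
ee_rot: [2.428, -1.993, 0.001]
contact_force: [-1.1, 1.1, 0.2]
finger_gap: 0.0149
```

Request:
jog_arm(increments=[{"dx": 0,"dy": 0,"dz": 0.0005,"spin": 0},{"dx": 0,"dy": 0,"dz": 0,"spin": 0},{"dx": 0,"dy": 0,"dz": 0,"spin": 0}])

```text
clock: 36.55
position: [0.3831, -0.3052, 0.0441]
ee_rot: [2.428, -1.993, 0.0]
contact_force: [-2.2, 2.7, 6.4]
finger_gap: 0.0149
```

Request:
jog_arm(increments=[{"dx": 0,"dy": 0,"dz": 0.0005,"spin": 0},{"dx": 0,"dy": 0,"dz": 0,"spin": 0},{"dx": 0,"dy": 0,"dz": 0,"spin": 0}])

```text
clock: 36.85
position: [0.3831, -0.3052, 0.0441]
ee_rot: [2.428, -1.993, -0.0]
contact_force: [-3.9, 4.3, 10.4]
finger_gap: 0.0151
```

Seated. Relieving the pressure, then opening and rising clear.

Request:
jog_arm(increments=[{"dx": 0,"dy": 0,"dz": -0.0008,"spin": 0},{"dx": 0,"dy": 0,"dz": 0,"spin": 0}])

```text
clock: 37.05
position: [0.3832, -0.3052, 0.0441]
ee_rot: [2.428, -1.993, 0.001]
contact_force: [-1.1, 2.1, 4.2]
finger_gap: 0.015
```

Request:
jog_arm(increments=[{"dx": 0,"dy": 0,"dz": 0,"spin": 0},{"dx": 0,"dy": 0,"dz": 0,"spin": 0},{"dx": 0,"dy": 0,"dz": 0,"spin": 0},{"dx": 0,"dy": 0,"dz": 0,"spin": 0},{"dx": 0,"dy": 0,"dz": 0,"spin": 0},{"dx": 0,"dy": 0,"dz": 0,"spin": 0},{"dx": 0,"dy": 0,"dz": 0,"spin": 0}], jaw=1)

```text
clock: 37.75
position: [0.3829, -0.305, 0.0437]
ee_rot: [2.428, -1.993, 0.0]
contact_force: [-0.5, 0.3, -0.7]
finger_gap: 0.0851
```

Request:
jog_arm(increments=[{"dx": 0,"dy": 0,"dz": -0.02,"spin": 0},{"dx": 0,"dy": 0,"dz": -0.04,"spin": 0},{"dx": 0,"dy": 0,"dz": -0.045,"spin": 0},{"dx": 0,"dy": 0,"dz": -0.045,"spin": 0},{"dx": 0,"dy": 0,"dz": -0.045,"spin": 0},{"dx": 0,"dy": 0.02,"dz": -0.04,"spin": 0},{"dx": 0,"dy": 0,"dz": 0,"spin": 0},{"dx": 0,"dy": 0,"dz": 0,"spin": 0}])

```text
clock: 38.55
position: [0.3635, -0.3094, 0.2796]
ee_rot: [2.427, -1.994, 0.004]
contact_force: [0.0, 0.3, -0.3]
finger_gap: 0.0852
```

```bash
python3 c.py w10.png
python3 - <<'E'
from h import *
for n in('side','top'):
    c=cam(n); print(n,[(q['uv'],atz(c,q['uv'],.006)[:2].round(4),q['p']) for q in robot.pinpoint(n,'washer')])
E
```

```text
rod [(array([255.6, 175.1]), array([ 0.3596, -0.3119]), 0.98)]
cradle_seat [(array([255.9, 174.2]), array([ 0.3609, -0.3121]), 0.85), (array([359.5, 231.8]), array([ 0.3063, -0.4767]), 0.8), (array([238.4, 291.4]), array([ 0.171 , -0.3222]), 0.65), (array([256.9, 171.7]), array([ 0.3645, -0.3127]), 0.24)]
cradle [(array([347.7, 220.1]), array([ 0.2996, -0.4822]), 0.94), (array([241.6, 264.9]), array([ 0.1803, -0.3229]), 0.73), (array([257.8, 160. ]), array([ 0.3697, -0.3138]), 0.66)]
now [ 363.  -308.1  277. ] yaw -78.7 tilt 0.19 | dtool mm [  2.4   1.1 234. ] spin -0.0 | after spin [  2.4   1.1 234. ] j [-0.96 -0.13  1.8   0.    1.48  0.42] F [-0.56 -0.8  -0.11] gap 0.0854 t 38.80
side [([205.4, 239.0], array([ 0.5547, -0.0403]), 0.67)]
top []
```

Numerically, the rod and cradle seat coincide within 1.3 mm, and the washer is at the rim. Handing in.

```bash
python3 -c "
from h import *
r=robot.cut_out('wrist','rod')
print(robot.close_job())"
```

```text
the job is handed in; nothing more can be done
None
```

The washer is out against the near rim, the rod is back in its cradle, and I handed the job in at about 39 s with the gripper open and clear. The hand-in gives no verdict.

- **Reaching in:** I found the tray floor with one light touch of the hook tip in front of the guard (about 2 N). I then passed under the guard and lowered the hook into the washer's hole without contact.
- **Drawing and holding:** I drew the washer out until I felt it meet the rim. I then held it there for about a second at a measured 5.6 to 5.9 N. No pulling-force reading went above 5.9 N, though single readings scatter by about 0.6 N.
- **Putting the rod back:** I eased off, lifted the hook straight out, lowered the rod into the cradle notches, relieved the downward force (it peaked at about 10 N) and released.

**Last checks:**
- **Washer:** the side camera put it at y ≈ -0.040 after release, as right after the hold. The top camera did not report it.
- **Rod:** the network put its centre 1.3 mm from the cradle seat (p 0.98).
- **Not checked:** the network that outlines the rod returned nothing, so its final heading went unmeasured. My 12 pictures were used up, so I did not see the final scene myself.

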